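# Preset the ball counter and refill the hopper

### The job

The robot lab's ball feeder needs a refill: first set the three thumbwheels of the counter to 472 (blue hundreds wheel to 4, white tens wheel to 7, orange units wheel to 2, each digit squarely on top) while the hopper is still empty. Then use the scoop to move every ball from the return tray into the blue hopper, never handling the balls with the gripper itself, and finally stand the scoop flat on the middle of its mat again, leaving the wheels at 472 and the screwdriver, spare wheel and mug alone.

Things in the scene. Friction and masses are not known exactly. Their poses are not given: they have to be found in the camera images.
- counter: Three-wheel thumbwheel counter preset, fixed; grey housing 110 (x) x 244 (y) x 38 mm high. Origin at the centre of its underside, z up. Wheels in a row along its y, 76 mm apart (52 mm free between neighbours): hundreds (blue) at y = +76 mm, tens (white) at 0, units (orange) at -76 mm. Wheel tops 92 mm above the bench.
- wheel_hundreds (a joint): Hundreds wheel (blue, on the left seen from the robot), on a level axle along the counter's y. Angle in rad: digit = angle / 0.6283 (36 degrees a digit); the rim facet facing straight up is the digit set. Grows as the wheel's top moves along the counter's +x, away from the robot. Stops just below 0 and above 9 (no passing 9 to 0). No detents: friction of 0.2 N m holds it anywhere; may start between digits.
- wheel_tens (a joint): Tens wheel (white, in the middle), on a level axle along the counter's y. Angle in rad: digit = angle / 0.6283 (36 degrees a digit); the rim facet facing straight up is the digit set. Grows as the wheel's top moves along the counter's +x, away from the robot. Stops just below 0 and above 9 (no passing 9 to 0). No detents: friction of 0.2 N m holds it anywhere; may start between digits.
- wheel_units (a joint): Units wheel (orange, on the right seen from the robot), on a level axle along the counter's y. Angle in rad: digit = angle / 0.6283 (36 degrees a digit); the rim facet facing straight up is the digit set. Grows as the wheel's top moves along the counter's +x, away from the robot. Stops just below 0 and above 9 (no passing 9 to 0). No detents: friction of 0.2 N m holds it anywhere; may start between digits.
- axle_hundreds (a point): Centre of the hundreds wheel, on its axle, 44 mm above the bench; axes as the counter's. The wheel is a disc 96 mm in diameter, 24 mm thick; its upper half stands free and can be gripped across its two flat faces and swung about the axle. Ten white rim facets carry 0 to 9 black pips (blank = 0).
- axle_tens (a point): Centre of the tens wheel, on its axle, 44 mm above the bench; axes as the counter's. The wheel is a disc 96 mm in diameter, 24 mm thick; its upper half stands free and can be gripped across its two flat faces and swung about the axle. Ten white rim facets carry 0 to 9 black pips (blank = 0).
- axle_units (a point): Centre of the units wheel, on its axle, 44 mm above the bench; axes as the counter's. The wheel is a disc 96 mm in diameter, 24 mm thick; its upper half stands free and can be gripped across its two flat faces and swung about the axle. Ten white rim facets carry 0 to 9 black pips (blank = 0).
- station: Fixed ball station: grey and black return tray and, on its +y side, the blue hopper. Origin on the bench, x away from the robot, z up. Tray inside: x -173 to +112, y -129 to -21 mm (108 mm wide). All walls end 60 mm above the bench; the walls between tray and hopper fill y -21 to -16 mm.
- tray_foot (a point): Far end of the tray's level floor, on its centre line (station x = +60, y = -75, z = 10 mm); axes as the station's. Floor: level for 110 mm towards -x (to station x = -50), then rising at 14 degrees (0.25) to z = 41 at the near wall; towards +x a ramp rises at 32 degrees to z = 42 at x = +111. The balls start scattered over the level part and roll back to it from either slope.
- hopper_floor (a point): Centre of the hopper's flat inner floor (station x = +5, y = +70, z = 8 mm); axes as the station's. The hopper is open above, 170 (x) x 172 (y) mm inside, with walls 52 mm above this floor.
- scoop: Loose 0.16 kg scoop, flat on the mat. Green pan open to its +x; origin on the underside, z up. Floor 2 mm thick, x -42 to the lip at +36 mm; 100 mm wide (inside 94); side rims rise from the lip to 40 at the back; back wall's inner face x = -38, 48 high. Grip: upright black block centred at x = -51, y = 0, 18 thick (x), 34 wide (y), top 132 mm above the underside. Holds about six balls.
- mat: Black rubber mat fixed to the bench, the scoop's place: 180 (x) x 160 (y) x 3 mm. Origin at the centre of its underside; its top is 3 mm above the bench.
- screwdriver: Screwdriver lying beyond the station; bystander, leave alone.
- spare_wheel: Small black rover wheel with a yellow hub, 68 mm in diameter, lying flat; bystander, leave alone.
- mug: White mug; bystander, leave alone.
- ball1: Yellow or orange plastic ball, 28 mm in diameter, 14 g, origin at its centre; in the tray at the start, or absent (four to seven balls are there).
- ball2: Yellow or orange plastic ball, 28 mm in diameter, 14 g, origin at its centre; in the tray at the start, or absent (four to seven balls are there).
- ball3: Yellow or orange plastic ball, 28 mm in diameter, 14 g, origin at its centre; in the tray at the start, or absent (four to seven balls are there).
- ball4: Yellow or orange plastic ball, 28 mm in diameter, 14 g, origin at its centre; in the tray at the start, or absent (four to seven balls are there).
- ball5: Yellow or orange plastic ball, 28 mm in diameter, 14 g, origin at its centre; in the tray at the start, or absent (four to seven balls are there).
- ball6: Yellow or orange plastic ball, 28 mm in diameter, 14 g, origin at its centre; in the tray at the start, or absent (four to seven balls are there).
- ball7: Yellow or orange plastic ball, 28 mm in diameter, 14 g, origin at its centre; in the tray at the start, or absent (four to seven balls are there).
Not all that is in view belongs to the job. Several things have the shape of the scoop; the one meant has the colours described above.

How it is judged (in metres and radians):
On the way, in this order (a step that is already met when the one before it is completed fails the run):
1. the three wheels are at 4, 7 and 2 (each within 0.16 rad, a quarter of a digit), with no ball in the hopper yet (value of joint wheel_hundreds between 2.35328 and 2.67328 rad and value of joint wheel_tens between 4.23824 and 4.55824 rad and value of joint wheel_units between 1.09664 and 1.41664 rad and y of each of ball1, ball2, ball3, ball4, ball5, ball6, ball7 in the frame of hopper_floor below -0.089 m), for 0.2 s.
2. every ball is in the hopper (x of ball1 in the frame of hopper_floor between -0.085 and 0.085 m and y of ball1 in the frame of hopper_floor between -0.086 and 0.086 m and z of ball1 in the frame of hopper_floor between 0.005 and 0.055 m and x of ball2 in the frame of hopper_floor between -0.085 and 0.085 m and y of ball2 in the frame of hopper_floor between -0.086 and 0.086 m and z of ball2 in the frame of hopper_floor between 0.005 and 0.055 m and x of ball3 in the frame of hopper_floor between -0.085 and 0.085 m and y of ball3 in the frame of hopper_floor between -0.086 and 0.086 m and z of ball3 in the frame of hopper_floor between 0.005 and 0.055 m and x of ball4 in the frame of hopper_floor between -0.085 and 0.085 m and y of ball4 in the frame of hopper_floor between -0.086 and 0.086 m and z of ball4 in the frame of hopper_floor between 0.005 and 0.055 m and x of ball5 in the frame of hopper_floor between -0.085 and 0.085 m and y of ball5 in the frame of hopper_floor between -0.086 and 0.086 m and z of ball5 in the frame of hopper_floor between 0.005 and 0.055 m and x of ball6 in the frame of hopper_floor between -0.085 and 0.085 m and y of ball6 in the frame of hopper_floor between -0.086 and 0.086 m and z of ball6 in the frame of hopper_floor between 0.005 and 0.055 m and x of ball7 in the frame of hopper_floor between -0.085 and 0.085 m and y of ball7 in the frame of hopper_floor between -0.086 and 0.086 m and z of ball7 in the frame of hopper_floor between 0.005 and 0.055 m), for 0.2 s.
At the end, for the whole second after the job is handed in: Wheels at 4, 7 and 2 (each within 0.16 rad); every ball inside the hopper, below its rim; the scoop let go, at rest, upright within 0.1 rad, down on its mat with its origin within 60 mm of the mat's centre (all of step 2 and value of joint wheel_hundreds between 2.35328 and 2.67328 rad and value of joint wheel_tens between 4.23824 and 4.55824 rad and value of joint wheel_units between 1.09664 and 1.41664 rad and horizontal distance between scoop and mat below 0.06 m and height (world z) of scoop below 0.008 m and angle between scoop's own z axis and vertical below 0.1 rad and linear speed of scoop below 0.02 m/s and contact force between scoop and the fingers below 0.1 N); the robot touches nothing.
It fails at once if the gripper's fingers press on a ball instead of using the scoop (contact force between the fingers and ball1 above 1 N or contact force between the fingers and ball2 above 1 N or contact force between the fingers and ball3 above 1 N or contact force between the fingers and ball4 above 1 N or contact force between the fingers and ball5 above 1 N or contact force between the fingers and ball6 above 1 N or contact force between the fingers and ball7 above 1 N).
It fails at once if a bystander (screwdriver, spare wheel, mug) is pushed more than 30 mm (distance of any of screwdriver, spare_wheel, mug from where it was at the start of the episode above 0.03 m).
Of ball1, ball2, ball3, ball4, ball5, ball6, ball7 only 4 to 7 are there at a start; the rules pass over those that are not, and their reading is None.
At some moment in a run one of scoop may be knocked a few centimetres aside while the robot is not near it.
It also fails if it takes over 210 s, if anything falls off the work surface, if the arm or the gripper's body presses on something with over 40 N, if the wrist force passes 120 N, or if a joint passes its speed limit or range.

### The arm

A 7-joint arm with a two-finger parallel gripper is mounted at the origin on the work surface. World frame = base frame: x ahead of the robot, y to its left, z up, the work surface at z = 0. Lengths are in mm, angles in rad, forces in N, time in s.
With the tool pointing down it reaches from about 425 to 950 mm from the base axis. Payload 4.7 kg.
Tool frame: the origin (TCP) lies midway between the tips of the shut fingers; the grasp point (between the pads) lies 19 mm behind it; z points along the fingers, y is the direction in which the jaws open and shut (so a half turn about z gives the same grasp; the last joint's range is limited). The gripper opens to 87 mm and grips with 3 to 60 N. Pads are 19 mm wide; open, the fingers measure 117 mm over their backs; the gripper's body (75 mm by 190 mm) begins 51 mm behind the grasp point.
Start: joints at [-1.214, 0.469, -0.049, 1.532, 0.024, 1.141, -0.082], TCP at [253.964, 625.421, 222.573] pointing down, gripper open.
Joint ranges: [-2.59, 2.59], [-0.33, 1.99], [-1.39, 1.29], [0.1, 2.45], [-1.04, 4.18], [0.21, 1.99], [-2.66, 2.66]. Speed limits (rad/s): [2.57, 2.57, 3.14, 3.14, 3.14, 3.14, 3.14].

### API

Orientations are given as a unit quaternion [x, y, z, w].
In Python, from station import r gives the robot as it stands. The module is installed in compiled form; this text tells all that it offers.
- The arm moves only by the tool drive_tool, never from a script. Its argument "targets" is a list of rows, each an object with "grip": the opening, from 0 (shut) to 1 (fully open); "delta_pos": the shift along the tool's x, y, z in m, a list of three; "roll": the turn about the tool's z in degrees. A call has 1 to 20 rows; each row is the pose to reach, as a shift and turn from the pose commanded when the call began, along the tool's axes at that moment; what a row does not reach only later rows make up. A row lasts 1/10 s, in which the tool goes at most 50 mm and 8.59 degrees, less where a joint would pass 70% of its speed; a pose out of reach is approached as far as the arm can. A call with a gripper value outside its range is refused whole. The fingers move at their own pace and stop on an object; "force" is the grip in N (left out, the last holds). Time passes only in rows, so rows that repeat a pose let the fingers close. It gives the time, the measured TCP pose, the force and the opening at its end, in the units of the state.
- r.get_state(): the state, without advancing time (a new reading comes with each control period).
- r.snapshot(name): name is "side" or "top"; returns a dict with "img" (420x560x3 uint8, red, green, blue), "fx", "fy", "cx", "cy" (pixels), "R" (3x3) and "t" (3): a world point X has camera coordinates R X + t. Camera axes: x right, y down, z forward; pixel columns grow to the right and rows downward; lengths in mm; the calibration is good to about 2 mm. A picture is of the moment at which its call begins. There is no depth.
- r.sign_off(): hands the job in, once; it reports no verdict.
Trained networks look in the newest picture that a camera, given by its name, has taken for a name from the list of things; names that differ only in an ending like _2 or _b are one class to them, and where a whole thing is asked for, a point or a joint stands for the part that bears it (a point fixed in the world has none). Each returns a list of dicts, best first, with "p" (0 to 1); they miss things now and then, are a little off and sometimes report something else, mostly with a low value. They report only what shows in the picture. A call takes as long as a camera call. They do not tell look-alikes from the thing itself.
- r.find_in(query, camera): "centre" ([column, row] in pixels, amid what is visible of it).
The state is a dict: "time": time; "joint_positions": joint angles; "joint_vel": joint speeds; "joint_torque": joint torques, N m; "position": TCP position; "tcp_rot": TCP orientation; "contact_force": force on the tool from outside, world axes, zero at the start; "wrist_torque": the same for the moment, N m; "width": opening from 0.0 (shut) to 1.0 (fully open).
Only numpy, scipy, OpenCV 4.12 (cv2) and the standard library are available. Lean on these libraries where they do the work, as an engineer would, in place of code of your own. Each camera call takes 0.05 s, during which the arm holds its last target.

## Working session

There is one attempt and no reset: what is moved stays moved. The work goes in short steps, Python scripts to look and compute and a tool call to move; the robot and the scene stay as the last step left them, time stands still between calls to the robot, and variables do not carry over. Pictures are saved under pics/ and viewed, and the job is handed in when it is done.

Besides the shell and the picture viewer there is one more tool, called after ">>>" as name([rows], argument=value, ...), one row to a line, values as JSON. drive_tool: Moves the arm, as the interface text tells. Its arguments: {"type":"object","properties":{"targets":{"type":"array"},"force":{"type":"number"}},"required":["targets"]}

```bash
mkdir -p pics; python3 - <<'E'
from station import r
import cv2
s=r.get_state(); print({k:s[k] for k in ('time','position','tcp_rot','width','contact_force')})
for n in ('side','top'):
    d=r.snapshot(n); cv2.imwrite(f'pics/{n}0.png',d['img'][:,:,::-1])
    print(n,d['fx'],d['fy'],d['cx'],d['cy'],d['R'],d['t'])
E
```

```text
{'time': 0.0, 'position': array([253.76743253, 624.85002408, 221.49369311]), 'tcp_rot': array([ 1.91674049e-01,  9.81458168e-01, -9.51509201e-04, -1.37206001e-04]), 'width': 1.0005878379653357, 'contact_force': array([-0.50108832, -0.21006328, -0.08815113])}
side 432.0773366890513 432.0773366890513 279.7587667895108 209.39272231333928 [[-0.93064052 -0.36572042 -0.01252212]
 [-0.25166197  0.6644911  -0.7036461 ]
 [ 0.26565858 -0.65169023 -0.71044026]] [457.72831002 239.07397264 807.09100579]
top 417.0028870632168 417.0028870632168 272.8389787717028 208.04840400152992 [[ 0.02287351 -0.99968286  0.01053473]
 [-0.99658129 -0.02363679 -0.07916462]
 [ 0.07938852 -0.00868795 -0.99680589]] [-111.80740288  541.96284798 1005.7131918 ]
```

The side view shows the counter near (315,195), the green scoop on its mat at (235,195), and the tray with 7 balls near (200,300). The top view has the counter at (315,238), the scoop at (298,157) and the balls at (168,185). Next I'll zoom in.

```bash
cat > h.py <<'E'
from station import r
import numpy as np, cv2
def snap(n,save=None):
    d=r.snapshot(n); d['img']=np.ascontiguousarray(d['img'][:,:,::-1])
    d['K']=np.array([[d['fx'],0,d['cx']],[0,d['fy'],d['cy']],[0,0,1.]])
    d['R']=np.array(d['R']); d['t']=np.array(d['t'])
    if save: cv2.imwrite(f'pics/{save}.png',d['img'])
    return d
def crop(d,c0,c1,r0,r1,k,name):
    im=cv2.resize(d['img'][r0:r1,c0:c1],None,fx=k,fy=k,interpolation=cv2.INTER_CUBIC)
    cv2.imwrite(f'pics/{name}.png',im)
def proj(d,X):
    X=np.atleast_2d(X).astype(float); p,_=cv2.projectPoints(X,cv2.Rodrigues(d['R'])[0],d['t'],d['K'],None); return p[:,0]
def back(d,uv,z):
    uv=np.atleast_2d(uv).astype(float); out=[]
    C=-d['R'].T@d['t']
    for u,v in uv:
        ray=d['R'].T@np.array([(u-d['cx'])/d['fx'],(v-d['cy'])/d['fy'],1]); out.append(C+ray*(z-C[2])/ray[2])
    return np.array(out)
def Rz(a): return np.array([[np.cos(a),-np.sin(a),0],[np.sin(a),np.cos(a),0],[0,0,1]])
E
python3 - <<'E'
from h import *
a=snap('top');b=snap('side')
crop(a,255,375,200,275,6,'t_counter')
crop(a,50,210,120,275,4,'t_station0'); crop(a,260,345,115,205,6,'t_scoop0')
crop(b,265,365,145,250,5,'s_counter')
for q in ('wheel_hundreds','counter','scoop','station','mat','ball1'):
    for n in ('top','side'): print(q,n,[(np.round(o['centre'],1).tolist(),round(o['p'],2)) for o in r.find_in(q,n)])
E
```

```text
wheel_hundreds top [([280.2, 233.5], 0.76)]
wheel_hundreds side [([304.9, 208.5], 0.66), ([174.8, 342.6], 0.5)]
counter top [([313.1, 236.1], 0.77)]
counter side [([313.8, 199.2], 0.87), ([226.4, 300.2], 0.75)]
scoop top [([447.0, 171.0], 0.95), ([373.7, 313.4], 0.94), ([296.3, 154.3], 0.9), ([306.5, 306.5], 0.66)]
scoop side [([382.3, 212.2], 0.96), ([405.6, 170.7], 0.86), ([228.9, 193.3], 0.7), ([286.9, 112.9], 0.61)]
station top [([137.0, 188.3], 0.85), ([174.4, 207.9], 0.3), ([296.7, 155.8], 0.26)]
station side [([177.7, 341.6], 0.57)]
mat top [([312.4, 167.7], 0.76)]
mat side [([252.2, 198.9], 0.75)]
ball1 top [([185.2, 175.0], 0.68), ([180.7, 191.9], 0.54), ([168.1, 186.5], 0.52), ([174.5, 206.6], 0.48), ([154.0, 169.2], 0.47), ([170.2, 168.7], 0.39)]
ball1 side [([196.2, 280.3], 0.71), ([189.2, 315.7], 0.7), ([227.0, 301.6], 0.65), ([212.1, 289.8], 0.63), ([202.4, 303.7], 0.61), ([186.4, 292.8], 0.47)]
```

Reading the top crop, the hundreds wheel shows about 2, tens about 5 and units about 5. I'll fit the poses from the corners and overlay them on both views.

```bash
cat > fit.py <<'E'
from h import *
from scipy.optimize import least_squares
def uc(p,k,o): return (np.array(p,float)+.5)/k-.5+np.array(o)
def fit(d,P,uv,x0):
    f=lambda x:(proj(d,np.array(P)@Rz(x[2]).T+[x[0],x[1],0])-uv).ravel()
    s=least_squares(f,x0); return s.x,np.abs(s.fun).max()
def tr(x,P): return np.array(P,float)@Rz(x[2]).T+[x[0],x[1],0]
C=[[55,122,38],[55,-122,38],[-55,-122,38],[-55,122,38]]
T=[[116,-16,60],[116,-134,60],[-177,-134,60],[-177,-16,60],[94,160,60],[-84,160,60]]
M=[[90,80,3],[90,-80,3],[-90,-80,3],[-90,80,3]]
S=[[36,50,3+2],[36,-50,3+2]]
E
python3 - <<'E'
from fit import *
a=snap('top');b=snap('side')
xc,e=fit(a,C,uc([[62,72],[655,108],[640,380],[45,343]],6,(255,200)),[600,0,0]);print('counter',xc,e)
xs,e=fit(a,T,uc([[402,72],[595,110],[487,595],[292,553],[103,45],[30,340]],4,(50,120)),[600,300,-.2]);print('station',xs,e)
mc=uc([[68,62],[442,70],[437,490],[60,482]],6,(260,115))
xm,e=fit(a,[[p[1]*90/80,0,0] for p in M] if 0 else M,mc,[700,100,0]);print('mat',xm,e)
xm2,e2=fit(a,[[80,90,3],[80,-90,3],[-80,-90,3],[-80,90,3]],mc,[700,100,0]);print('mat b',xm2,e2)
xg,e=fit(a,S,uc([[298,128],[337,355]],6,(260,115)),[750,100,-1.4]);print('scoop',xg,e)
np.save('poses.npy',np.array([xc,xs,xm,xg]))
SB=[[36,50,3],[36,-50,3],[-42,-50,3],[-42,50,3],[-60,17,135],[-42,17,135],[-42,-17,135],[-60,-17,135],[-38,47,51],[-38,-47,51]]
W=[[0,y,92] for y in (76,0,-76)]+[[0,y,44] for y in (76,0,-76)]
TI=[[112,-21,60],[112,-129,60],[-173,-129,60],[-173,-21,60],[60,-75,10],[5,70,8]]
for d,n in ((a,'top'),(b,'side')):
    im=cv2.resize(d['img'],None,fx=3,fy=3,interpolation=cv2.INTER_CUBIC)
    for x,P,c in ((xc,C+W,(0,0,255)),(xs,T+TI,(0,255,255)),(xm,M,(255,0,255)),(xg,SB,(255,255,0))):
        for p in proj(d,tr(x,P)):
            q=tuple(np.round((p+.5)*3-.5).astype(int)); cv2.circle(im,tuple(map(int,q)),2,c,-1)
    if n=='top': cv2.imwrite('pics/ov_t.png',im[330:930,130:930]); cv2.imwrite('pics/ov_t2.png',im[330:840,700:1150])
    else: cv2.imwrite('pics/ov_s.png',im[700:1260,180:930]);cv2.imwrite('pics/ov_s2.png',im[400:760,550:1100])
E
```

```text
counter [ 4.75074142e+02 -1.97710436e+02 -3.90544642e-02] 1.1182270548488304
station [ 5.92868514e+02  2.36297708e+02 -1.77211351e-01] 0.9549946792013486
mat [ 6.68967190e+02 -1.69366460e+02  2.68657707e-03] 0.3419218689965646
mat b [ 6.68789066e+02 -1.69389763e+02  3.60694666e-03] 4.373341939794841
scoop [ 677.01523935 -161.2582321    -1.38730121] 0.31185533845729196
```

```bash
cat > wang.py <<'E'
from fit import *
def wheel_pt(xc,yo,th,R=48): # th from top towards +x
    return tr(xc,[[R*np.sin(th),yo,44+R*np.cos(th)]])[0]
def ang_from(d,xc,yo,uv,lower,R=48.0):
    # boundary between lower and lower+1 seen at uv; minimise distance along the wheel's image direction
    ths=np.linspace(-1.4,1.4,2801)
    P=np.array([wheel_pt(xc,yo,t,R) for t in ths]); p=proj(d,P)
    # centre yo irrelevant: use row only for top view
    i=np.argmin(np.hypot(*(p-uv).T)); return ths[i]+0.62832*(lower+.5)
E
python3 - <<'E'
from wang import *
a=snap('top'); xc=np.load('poses.npy')[0]
for nm,yo,L in (('h',76,[(171,122,0),(168,190,1),(165,268,2)]),('t',0,[(367,190,4),(363,272,5)]),('u',-76,[(568,206,4),(566,285,5)])):
    for x,y,l in L:
        v=ang_from(a,xc,yo,uc((x,y),6,(255,200)),l); print(nm,l,round(v,3),round(v/.62832,2))
for y in (76,0,-76): print(np.round(tr(xc,[[0,y,44]])[0],1))
g=np.load('poses.npy')[3]
print('block',tr(g,[[-51,0,135]]), back(a,uc([124,210],6,(260,115)),135))
b=snap('side'); print(back(b,(uc([125,99],3,(550/3,400/3))),135))
crop(b,265,365,145,200,7,'s_c2')
E
```

```text
h 0 1.128 1.8
h 1 1.113 1.77
h 2 1.106 1.76
t 4 3.099 4.93
t 5 3.064 4.88
u 4 3.069 4.89
u 5 3.063 4.87
[ 478.  -121.8   44. ]
[ 475.1 -197.7   44. ]
[ 472.1 -273.7   44. ]
block [[ 667.70941633 -111.11442234  135.        ]] [[ 665.87519112 -111.62850617  135.        ]]
[[ 664.74985927 -110.08789813  135.        ]]
```

Wheel angles agree across facet edges: about 1.77, 4.90 and 4.88 digits. Now a helper to turn world goals into tool-axis shifts.

```bash
cat > go.py <<'E'
from h import *
from scipy.spatial.transform import Rotation as Ro
def st(p=True):
    s=r.get_state(); R=Ro.from_quat(s['tcp_rot']).as_matrix()
    al=np.degrees(np.arctan2(R[1,0],R[0,0]))
    if p: print('t %.1f pos %s alpha %.1f w %.2f F %s'%(s['time'],np.round(s['position'],1),al,s['width'],np.round(s['contact_force'],1)))
    return s,R,al
def plan(goals,al_goal=None,p=True):
    """goals: world TCP mm (list); prints delta in tool axes (m) and roll deg"""
    s,R,al=st(p)
    for i,g in enumerate(np.atleast_2d(goals)):
        d=R.T@(np.array(g)-s['position'])/1000
        ro=0 if al_goal is None else (-(al_goal-al)+180)%360-180
        print([round(float(v),4) for v in d],'roll',round(float(ro),1),'dist',round(float(np.linalg.norm(d)),3))
E
python3 - <<'E'
from go import *
from fit import tr
xc=np.load('poses.npy')[0]; print(177.76, np.degrees(xc[2]))
def arc(y,t,rad=36): 
    t=np.radians(t); return tr(xc,[[rad*np.sin(t),y,44+rad*np.cos(t)-19]])[0]
p=arc(76,-40); print(p)
plan([[480,250,200],p+[0,0,90]],177.76)
E
```

```text
177.76 -2.2376559694502673
[ 454.91881852 -120.86488413   52.57759995]
t 1.0 pos [254.  625.4 222.6] alpha 157.9 w 1.00 F [-1.1 -0.6 -0. ]
[-0.3507, -0.2628, 0.0226] roll -19.9 dist 0.439
[-0.467, -0.6158, 0.0799] roll -19.9 dist 0.777
```

>>> drive_tool([
  {"grip": 0.7,"delta_pos": [-0.351,-0.263,0.02],"roll": -19.9},
  {"grip": 0.7,"delta_pos": [-0.351,-0.263,0.02],"roll": -19.9},
  {"grip": 0.7,"delta_pos": [-0.351,-0.263,0.02],"roll": -19.9},
  {"grip": 0.7,"delta_pos": [-0.351,-0.263,0.02],"roll": -19.9},
  {"grip": 0.7,"delta_pos": [-0.351,-0.263,0.02],"roll": -19.9},
  {"grip": 0.7,"delta_pos": [-0.351,-0.263,0.02],"roll": -19.9},
  {"grip": 0.7,"delta_pos": [-0.467,-0.616,0.08],"roll": -19.9},
  {"grip": 0.7,"delta_pos": [-0.467,-0.616,0.08],"roll": -19.9},
  {"grip": 0.7,"delta_pos": [-0.467,-0.616,0.08],"roll": -19.9},
  {"grip": 0.7,"delta_pos": [-0.467,-0.616,0.08],"roll": -19.9},
  {"grip": 0.7,"delta_pos": [-0.467,-0.616,0.08],"roll": -19.9},
  {"grip": 0.7,"delta_pos": [-0.467,-0.616,0.08],"roll": -19.9},
  {"grip": 0.7,"delta_pos": [-0.467,-0.616,0.08],"roll": -19.9},
  {"grip": 0.7,"delta_pos": [-0.467,-0.616,0.08],"roll": -19.9},
  {"grip": 0.7,"delta_pos": [-0.467,-0.616,0.08],"roll": -19.9},
  {"grip": 0.7,"delta_pos": [-0.467,-0.616,0.08],"roll": -19.9},
  {"grip": 0.7,"delta_pos": [-0.467,-0.616,0.08],"roll": -19.9},
  {"grip": 0.7,"delta_pos": [-0.467,-0.616,0.08],"roll": -19.9},
])

```text
time: 2.8
position: [454.8, -121.9, 142.5]
tcp_rot: [0.021, 1.0, 0.0, -0.0]
contact_force: [-0.2, 1.0, 0.0]
width: 0.701
```

```bash
cat >> go.py <<'E'
from fit import tr
xc=np.load('poses.npy')[0]
def arc(y,t,rad=36): 
    t=np.radians(t); return tr(xc,[[rad*np.sin(t),y,44+rad*np.cos(t)-19]])[0]
E
python3 - <<'E'
from go import *
plan([arc(76,-40)],177.76)
a=snap('top','t_1'); b=snap('side','s_1')
E
```

```text
t 2.8 pos [ 454.8 -121.9  142.5] alpha 177.6 w 0.70 F [-0.2  1.   0. ]
[-0.0001, 0.001, 0.0899] roll -0.1 dist 0.09
```

The arm is over the hundreds wheel, with the gripper body at about (285,240) in the top view. Descend and grip.

>>> drive_tool([
  {"grip": 0.7,"delta_pos": [0,0.001,0.03],"roll": 0},
  {"grip": 0.7,"delta_pos": [0,0.001,0.06],"roll": 0},
  {"grip": 0.7,"delta_pos": [0,0.001,0.08],"roll": 0},
  {"grip": 0.7,"delta_pos": [0,0.001,0.09],"roll": 0},
  {"grip": 0.7,"delta_pos": [0,0.001,0.09],"roll": 0},
  {"grip": 0.0,"delta_pos": [0,0.001,0.09],"roll": 0},
  {"grip": 0.0,"delta_pos": [0,0.001,0.09],"roll": 0},
  {"grip": 0.0,"delta_pos": [0,0.001,0.09],"roll": 0},
  {"grip": 0.0,"delta_pos": [0,0.001,0.09],"roll": 0},
  {"grip": 0.0,"delta_pos": [0,0.001,0.09],"roll": 0},
], force=25)

```text
time: 3.9
position: [455.1, -120.1, 52.9]
tcp_rot: [0.019, 1.0, 0.0, 0.0]
contact_force: [0.0, -0.4, -0.2]
width: 0.335
```

```bash
python3 - <<'E'
from go import *
plan([arc(76,t) for t in (-32,-24,-16,-8,0,8,16,24,32,40)])
E
```

```text
t 3.9 pos [ 455.1 -120.1   52.9] alpha 177.8 w 0.33 F [ 0.  -0.4 -0.2]
[-0.0039, -0.0008, -0.0027] roll 0.0 dist 0.005
[-0.0084, -0.0008, -0.005] roll 0.0 dist 0.01
[-0.0131, -0.0008, -0.0067] roll 0.0 dist 0.015
[-0.018, -0.0008, -0.0078] roll 0.0 dist 0.02
[-0.023, -0.0008, -0.0081] roll 0.0 dist 0.024
[-0.028, -0.0008, -0.0078] roll 0.0 dist 0.029
[-0.0329, -0.0008, -0.0067] roll 0.0 dist 0.034
[-0.0376, -0.0008, -0.005] roll 0.0 dist 0.038
[-0.0421, -0.0008, -0.0026] roll 0.0 dist 0.042
[-0.0461, -0.0008, 0.0003] roll 0.0 dist 0.046
```

>>> drive_tool([
  {"grip": 0.0,"delta_pos": [0,0,0],"roll": 0},
  {"grip": 0.0,"delta_pos": [0,0,0],"roll": 0},
  {"grip": 0.0,"delta_pos": [0,0,0],"roll": 0},
  {"grip": 0.0,"delta_pos": [-0.004,0,-0.0027],"roll": 0},
  {"grip": 0.0,"delta_pos": [-0.0084,0,-0.005],"roll": 0},
  {"grip": 0.0,"delta_pos": [-0.0131,0,-0.0067],"roll": 0},
  {"grip": 0.0,"delta_pos": [-0.018,0,-0.0078],"roll": 0},
  {"grip": 0.0,"delta_pos": [-0.023,0,-0.0081],"roll": 0},
  {"grip": 0.0,"delta_pos": [-0.028,0,-0.0078],"roll": 0},
  {"grip": 0.0,"delta_pos": [-0.033,0,-0.0067],"roll": 0},
  {"grip": 0.0,"delta_pos": [-0.0376,0,-0.005],"roll": 0},
  {"grip": 0.0,"delta_pos": [-0.042,0,-0.0026],"roll": 0},
  {"grip": 0.0,"delta_pos": [-0.0461,0,0.0003],"roll": 0},
  {"grip": 0.0,"delta_pos": [-0.0461,0,0.0003],"roll": 0},
  {"grip": 0.0,"delta_pos": [-0.0461,0,0.0003],"roll": 0},
], force=25)

```text
time: 5.4
position: [493.1, -122.6, 50.7]
tcp_rot: [0.02, 1.0, 0.001, -0.008]
contact_force: [-12.7, -5.2, 8.7]
width: 0.275
```

```bash
python3 - <<'E'
from go import *
st(); print(arc(76,40))
b=snap('side','s_2'); crop(b,265,365,145,250,5,'s_2c')
E
```

```text
t 5.4 pos [ 493.1 -122.6   50.7] alpha 177.7 w 0.28 F [-12.7  -5.2   8.7]
[ 501.16423605 -122.67189294   52.57759995]
```

>>> drive_tool([
  {"grip": 0.0,"delta_pos": [-0.003,0,0.0025],"roll": 0},
  {"grip": 0.0,"delta_pos": [-0.0055,0,0.0055],"roll": 0},
  {"grip": 0.0,"delta_pos": [-0.0055,0,0.0055],"roll": 0},
  {"grip": 0.0,"delta_pos": [-0.0055,0,0.0055],"roll": 0},
])

```text
time: 5.85
position: [500.2, -122.9, 45.9]
tcp_rot: [0.02, 1.0, 0.0, -0.006]
contact_force: [-10.8, -4.3, 9.9]
width: 0.274
```

```bash
cat >> go.py <<'E'
def th(y):
    s,R,al=st(); q=np.linalg.inv(np.array([[np.cos(xc[2]),-np.sin(xc[2])],[np.sin(xc[2]),np.cos(xc[2])]]))@(s['position'][:2]-xc[:2])
    z=s['position'][2]+19-44; print('theta',np.degrees(np.arctan2(q[0],z)),'rad',np.hypot(q[0],z),'y',q[1])
E
python3 - <<'E'
from go import *
th(76)
E
```

```text
t 5.8 pos [ 500.2 -122.9   45.9] alpha 177.7 w 0.27 F [-10.8  -4.3   9.9]
theta 46.65963778058323 rad 30.47129844921807 y 75.74959987295078
```

>>> drive_tool([
  {"grip": 0.7,"delta_pos": [0.003,0,0],"roll": 0},
  {"grip": 0.7,"delta_pos": [0.003,0,0],"roll": 0},
  {"grip": 0.7,"delta_pos": [0.003,0,0],"roll": 0},
  {"grip": 0.7,"delta_pos": [0.003,0,0],"roll": 0},
  {"grip": 0.7,"delta_pos": [0.003,0,-0.05],"roll": 0},
  {"grip": 0.7,"delta_pos": [0.003,0,-0.08],"roll": 0},
  {"grip": 0.7,"delta_pos": [0.05,0.08,-0.1],"roll": 0},
  {"grip": 0.7,"delta_pos": [0.05,0.08,-0.1],"roll": 0},
  {"grip": 0.7,"delta_pos": [0.05,0.08,-0.1],"roll": 0},
  {"grip": 0.7,"delta_pos": [0.05,-0.08,-0.1],"roll": 0},
  {"grip": 0.7,"delta_pos": [0.05,-0.08,-0.1],"roll": 0},
  {"grip": 0.7,"delta_pos": [0.05,-0.08,-0.1],"roll": 0},
])

```text
time: 7.05
position: [454.3, -191.5, 147.0]
tcp_rot: [0.018, 1.0, -0.0, 0.001]
contact_force: [1.0, 0.4, -0.1]
width: 0.697
```

```bash
python3 - <<'E'
from go import *
plan([arc(0,-44)],177.76)
b=snap('side','s_3'); crop(b,265,365,145,250,5,'s_3c')
b=snap('top','t_3'); crop(b,255,375,200,275,6,'t_3c')
E
```

```text
t 7.0 pos [ 454.3 -191.5  147. ] alpha 177.9 w 0.70 F [ 1.   0.4 -0.1]
[0.0042, -0.0054, 0.0961] roll 0.2 dist 0.096
```

```bash
python3 - <<'E'
from wang import *
a=snap('top');b=snap('side'); xc=np.load('poses.npy')[0]
# calibrate side using initial image (angle 1.77): boundaries at +y face: 1/2 (183,272),2/3 (243,296)
for l,p in ((1,(183,272)),(2,(243,296))): print('init side',ang_from(b,xc,88,uc(p,5,(265,145)),l)/.62832)
for l,p in ((2,(148,268)),(3,(208,280)),(4,(270,315))): print('side',ang_from(b,xc,88,uc(p,5,(265,145)),l)/.62832)
for l,p in ((2,(171,152)),(1,(173,92))): print('top',ang_from(a,xc,76,uc(p,6,(255,200)),l)/.62832)
E
```

```text
init side 1.6862108479755542
init side 1.7710720651897123
side 3.2289279348102884
side 3.3074229691876753
side 3.30952380952381
top 3.2909982174688057
top 3.7281639928698755
```

The hundreds wheel is now at about 3.30, because the pads slipped in twist. I'll use more force and a larger radius for the tens, then come back to the hundreds.

```bash
python3 - <<'E'
from go import *
plan([arc(0,-58,40)],177.76)
p0=arc(0,-58,40)
for t in range(-50,73,8): print(t,np.round((arc(0,t,40)-p0)[[0,2]]*[-1,-1],1))
E
```

```text
t 7.2 pos [ 453.7 -191.5  146.5] alpha 177.6 w 0.70 F [1.1 0.6 0. ]
[0.0123, -0.0054, 0.1004] roll -0.2 dist 0.101
-50 [-3.3 -4.5]
-42 [-7.2 -8.5]
-34 [-11.5 -12. ]
-26 [-16.4 -14.8]
-18 [-21.5 -16.8]
-10 [-27.  -18.2]
-2 [-32.5 -18.8]
6 [-38.1 -18.6]
14 [-43.6 -17.6]
22 [-48.9 -15.9]
30 [-53.9 -13.4]
38 [-58.5 -10.3]
46 [-62.6  -6.6]
54 [-66.2  -2.3]
62 [-69.2   2.4]
70 [-71.5   7.5]
```

>>> drive_tool([
  {"grip": 0.6,"delta_pos": [0.0123,-0.0054,0.03],"roll": 0},
  {"grip": 0.6,"delta_pos": [0.0123,-0.0054,0.06],"roll": 0},
  {"grip": 0.6,"delta_pos": [0.0123,-0.0054,0.085],"roll": 0},
  {"grip": 0.6,"delta_pos": [0.0123,-0.0054,0.1],"roll": 0},
  {"grip": 0.6,"delta_pos": [0.0123,-0.0054,0.1],"roll": 0},
  {"grip": 0.0,"delta_pos": [0.0123,-0.0054,0.1],"roll": 0},
  {"grip": 0.0,"delta_pos": [0.0123,-0.0054,0.1],"roll": 0},
  {"grip": 0.0,"delta_pos": [0.0123,-0.0054,0.1],"roll": 0},
  {"grip": 0.0,"delta_pos": [0.0123,-0.0054,0.1],"roll": 0},
  {"grip": 0.0,"delta_pos": [0.0123,-0.0054,0.1],"roll": 0},
  {"grip": 0.0,"delta_pos": [0.0123,-0.0054,0.1],"roll": 0},
  {"grip": 0.0,"delta_pos": [0.0123,-0.0054,0.1],"roll": 0},
  {"grip": 0.0,"delta_pos": [0.0123,-0.0054,0.1],"roll": 0},
], force=55)

```text
time: 8.55
position: [441.8, -196.5, 47.4]
tcp_rot: [0.02, 1.0, -0.001, 0.001]
contact_force: [-0.6, -5.0, 4.8]
width: 0.269
```

```bash
python3 - <<'E'
from go import *
th(0)
E
```

```text
t 8.6 pos [ 441.8 -196.5   47.4] alpha 177.7 w 0.27 F [-0.6 -5.   4.8]
theta -56.13566077468193 rad 40.12908353874276 y -0.053296242562421874
```

>>> drive_tool([
  {"grip": 0.0,"delta_pos": [-0.0033,0,-0.0045],"roll": 0},
  {"grip": 0.0,"delta_pos": [-0.0072,0,-0.0085],"roll": 0},
  {"grip": 0.0,"delta_pos": [-0.0115,0,-0.012],"roll": 0},
  {"grip": 0.0,"delta_pos": [-0.0164,0,-0.0148],"roll": 0},
  {"grip": 0.0,"delta_pos": [-0.0215,0,-0.0168],"roll": 0},
  {"grip": 0.0,"delta_pos": [-0.027,0,-0.0182],"roll": 0},
  {"grip": 0.0,"delta_pos": [-0.0325,0,-0.0188],"roll": 0},
  {"grip": 0.0,"delta_pos": [-0.0381,0,-0.0186],"roll": 0},
  {"grip": 0.0,"delta_pos": [-0.0436,0,-0.0176],"roll": 0},
  {"grip": 0.0,"delta_pos": [-0.0489,0,-0.0159],"roll": 0},
  {"grip": 0.0,"delta_pos": [-0.0539,0,-0.0134],"roll": 0},
  {"grip": 0.0,"delta_pos": [-0.0585,0,-0.0103],"roll": 0},
  {"grip": 0.0,"delta_pos": [-0.0626,0,-0.0066],"roll": 0},
  {"grip": 0.0,"delta_pos": [-0.0626,0,-0.0066],"roll": 0},
  {"grip": 0.0,"delta_pos": [-0.0626,0,-0.0066],"roll": 0},
])

```text
time: 10.05
position: [491.6, -198.5, 52.0]
tcp_rot: [0.021, 1.0, 0.002, -0.012]
contact_force: [-21.5, -5.5, 18.4]
width: 0.27
```

```bash
python3 - <<'E'
from go import *
th(0)
b=snap('side','s_4'); crop(b,265,365,145,250,5,'s_4c')
E
```

```text
t 10.1 pos [ 491.6 -198.5   52. ] alpha 177.6 w 0.27 F [-21.5  -5.5  18.4]
theta 31.528027681253633 rad 31.677754754560013 y -0.189679539218224
```

>>> drive_tool([
  {"grip": 0.0,"delta_pos": [-0.0036,0,0.0043],"roll": 0},
  {"grip": 0.0,"delta_pos": [-0.0066,0,0.008],"roll": 0},
  {"grip": 0.0,"delta_pos": [-0.0066,0,0.008],"roll": 0},
  {"grip": 0.0,"delta_pos": [-0.0066,0,0.008],"roll": 0},
])

```text
time: 10.5
position: [501.3, -198.9, 45.1]
tcp_rot: [0.021, 1.0, 0.001, -0.009]
contact_force: [-16.5, -3.6, 19.2]
width: 0.271
```

```bash
python3 - <<'E'
from go import *
th(0)
E
```

```text
t 10.5 pos [ 501.3 -198.9   45.1] alpha 177.6 w 0.27 F [-16.5  -3.6  19.2]
theta 52.62989065989788 rad 33.04531959364681 y -0.21252636170144273
```

>>> drive_tool([
  {"grip": 0.7,"delta_pos": [0.003,0,-0.001],"roll": 0},
  {"grip": 0.7,"delta_pos": [0.003,0,-0.001],"roll": 0},
  {"grip": 0.7,"delta_pos": [0.003,0,-0.001],"roll": 0},
  {"grip": 0.7,"delta_pos": [0.003,0,-0.001],"roll": 0},
  {"grip": 0.7,"delta_pos": [0.003,0,-0.05],"roll": 0},
  {"grip": 0.7,"delta_pos": [0.003,0,-0.1],"roll": 0},
  {"grip": 0.7,"delta_pos": [0.003,-0.08,-0.1],"roll": 0},
  {"grip": 0.7,"delta_pos": [0.003,-0.08,-0.1],"roll": 0},
])

```text
time: 11.3
position: [506.1, -279.5, 147.7]
tcp_rot: [0.018, 1.0, -0.001, 0.002]
contact_force: [-0.2, -0.5, -0.5]
width: 0.696
```

```bash
python3 - <<'E'
from go import *
st()
b=snap('side','s_5'); crop(b,265,365,145,250,5,'s_5c')
E
```

```text
t 11.3 pos [ 506.1 -279.5  147.7] alpha 177.9 w 0.70 F [-0.2 -0.5 -0.5]
```

```bash
python3 - <<'E'
from go import *
b=snap('side'); crop(b,290,345,165,205,14,'s_5d')
b=snap('top'); crop(b,255,375,200,275,6,'t_5c')
plan([arc(-76,50,40)],177.76)
E
```

```text
t 11.4 pos [ 504.1 -279.4  145.4] alpha 177.6 w 0.70 F [ 0.9  1.7 -1.2]
[0.0016, 0.0046, 0.0947] roll -0.2 dist 0.095
```

Tens reads about 6.87 and hundreds 3.29 (top view, boundary rows 194/275 and 152/230). Next the units wheel, stroking backward.

```bash
python3 - <<'E'
from go import *
plan([arc(-76,58,40)],177.76,)
p0=arc(-76,58,40)
for t in range(50,-70,-8): print(t,np.round((arc(-76,t,40)-p0)[[0,2]]*[-1,-1],1))
E
```

```text
t 11.4 pos [ 504.1 -279.4  145.4] alpha 177.6 w 0.70 F [ 0.9  1.7 -1.2]
[-0.0017, 0.0046, 0.0992] roll -0.2 dist 0.099
50 [ 3.3 -4.5]
42 [ 7.2 -8.5]
34 [ 11.5 -12. ]
26 [ 16.4 -14.8]
18 [ 21.5 -16.8]
10 [ 27.  -18.2]
2 [ 32.5 -18.8]
-6 [ 38.1 -18.6]
-14 [ 43.6 -17.6]
-22 [ 48.9 -15.9]
-30 [ 53.9 -13.4]
-38 [ 58.5 -10.3]
-46 [62.6 -6.6]
-54 [66.2 -2.3]
-62 [69.2  2.4]
```

>>> drive_tool([
  {"grip": 0.6,"delta_pos": [-0.0017,0.0046,0.03],"roll": 0},
  {"grip": 0.6,"delta_pos": [-0.0017,0.0046,0.06],"roll": 0},
  {"grip": 0.6,"delta_pos": [-0.0017,0.0046,0.085],"roll": 0},
  {"grip": 0.6,"delta_pos": [-0.0017,0.0046,0.1],"roll": 0},
  {"grip": 0.6,"delta_pos": [-0.0017,0.0046,0.1],"roll": 0},
  {"grip": 0.0,"delta_pos": [-0.0017,0.0046,0.1],"roll": 0},
  {"grip": 0.0,"delta_pos": [-0.0017,0.0046,0.1],"roll": 0},
  {"grip": 0.0,"delta_pos": [-0.0017,0.0046,0.1],"roll": 0},
  {"grip": 0.0,"delta_pos": [-0.0017,0.0046,0.1],"roll": 0},
  {"grip": 0.0,"delta_pos": [-0.0017,0.0046,0.1],"roll": 0},
  {"grip": 0.0,"delta_pos": [-0.0017,0.0046,0.1],"roll": 0},
  {"grip": 0.0,"delta_pos": [-0.0017,0.0046,0.1],"roll": 0},
  {"grip": 0.0,"delta_pos": [-0.0017,0.0046,0.1],"roll": 0},
], force=55)

```text
time: 12.75
position: [506.7, -275.4, 46.2]
tcp_rot: [0.02, 1.0, -0.002, 0.001]
contact_force: [-1.0, -4.6, 1.0]
width: 0.274
```

```bash
python3 - <<'E'
from go import *
th(0)
E
```

```text
t 12.8 pos [ 506.7 -275.4   46.2] alpha 177.7 w 0.27 F [-1.  -4.6  1. ]
theta 58.54148915062151 rad 40.659350719874176 y -76.34881182736692
```

>>> drive_tool([
  {"grip": 0.0,"delta_pos": [0.0033,0,-0.0045],"roll": 0},
  {"grip": 0.0,"delta_pos": [0.0072,0,-0.0085],"roll": 0},
  {"grip": 0.0,"delta_pos": [0.0115,0,-0.012],"roll": 0},
  {"grip": 0.0,"delta_pos": [0.0164,0,-0.0148],"roll": 0},
  {"grip": 0.0,"delta_pos": [0.0215,0,-0.0168],"roll": 0},
  {"grip": 0.0,"delta_pos": [0.027,0,-0.0182],"roll": 0},
  {"grip": 0.0,"delta_pos": [0.0325,0,-0.0188],"roll": 0},
  {"grip": 0.0,"delta_pos": [0.0381,0,-0.0186],"roll": 0},
  {"grip": 0.0,"delta_pos": [0.0436,0,-0.0176],"roll": 0},
  {"grip": 0.0,"delta_pos": [0.0489,0,-0.0159],"roll": 0},
  {"grip": 0.0,"delta_pos": [0.0539,0,-0.0134],"roll": 0},
  {"grip": 0.0,"delta_pos": [0.0585,0,-0.0103],"roll": 0},
  {"grip": 0.0,"delta_pos": [0.0626,0,-0.0066],"roll": 0},
  {"grip": 0.0,"delta_pos": [0.0662,0,-0.0023],"roll": 0},
  {"grip": 0.0,"delta_pos": [0.0692,0,0.0018],"roll": 0},
  {"grip": 0.0,"delta_pos": [0.0692,0,0.0018],"roll": 0},
  {"grip": 0.0,"delta_pos": [0.0692,0,0.0018],"roll": 0},
])

```text
time: 14.45
position: [448.6, -273.0, 50.5]
tcp_rot: [0.019, 1.0, -0.003, 0.012]
contact_force: [6.9, 3.2, 32.0]
width: 0.274
```

```bash
python3 - <<'E'
from go import *
th(0)
E
```

```text
t 14.4 pos [ 448.6 -273.    50.5] alpha 177.8 w 0.27 F [ 6.9  3.2 32. ]
theta -42.675587490106786 rad 34.744536913558015 y -76.2472342629289
```

>>> drive_tool([
  {"grip": 0.6,"delta_pos": [-0.003,0,-0.001],"roll": 0},
  {"grip": 0.6,"delta_pos": [-0.003,0,-0.001],"roll": 0},
  {"grip": 0.6,"delta_pos": [-0.003,0,-0.001],"roll": 0},
  {"grip": 0.6,"delta_pos": [-0.003,0,-0.001],"roll": 0},
  {"grip": 0.6,"delta_pos": [-0.003,0,-0.05],"roll": 0},
  {"grip": 0.6,"delta_pos": [-0.003,0,-0.1],"roll": 0},
  {"grip": 0.6,"delta_pos": [0.03,0,-0.1],"roll": 0},
  {"grip": 0.6,"delta_pos": [0.03,0,-0.1],"roll": 0},
])

```text
time: 15.25
position: [403.2, -269.1, 143.8]
tcp_rot: [0.021, 1.0, 0.001, -0.001]
contact_force: [-0.3, 0.0, -1.1]
width: 0.598
```

```bash
python3 - <<'E'
from go import *
st()
b=snap('side'); crop(b,300,365,145,195,12,'s_6d')
b=snap('top'); crop(b,255,375,200,275,6,'t_6c')
E
```

```text
t 15.2 pos [ 403.2 -269.1  143.8] alpha 177.6 w 0.60 F [-0.3  0.  -1.1]
```

```bash
python3 - <<'E'
from wang import *
a=snap('top'); xc=np.load('poses.npy')[0]
for nm,yo,L in (('h',76,[(170,152,2),(167,231,3)]),('t',0,[(367,194,6),(363,274,7)]),('u',-76,[(568,217,2),(566,297,3),(568,149,1)])):
    for x,y,l in L:
        v=ang_from(a,xc,yo,uc((x,y),6,(255,200)),l); print(nm,l,round(v,3),round(v/.62832,2))
from go import *
plan([arc(-76,30,40)],177.76,)
p0=arc(-76,30,40)
for t in range(22,-43,-8): print(t,np.round((arc(-76,t,40)-p0)[[0,2]]*[-1,-1],1))
E
```

```text
h 2 2.068 3.29
h 3 2.043 3.25
t 6 4.323 6.88
t 7 4.302 6.85
u 2 1.724 2.74
u 3 1.703 2.71
u 1 1.714 2.73
t 15.4 pos [ 406.8 -268.7  142.9] alpha 177.8 w 0.60 F [ 0.5  0.1 -0.7]
[-0.0856, -0.0025, 0.0831] roll 0.0 dist 0.119
22 [ 5.  -2.4]
14 [10.3 -4.2]
6 [15.8 -5.1]
-2 [21.4 -5.3]
-10 [26.9 -4.8]
-18 [32.3 -3.4]
-26 [37.5 -1.3]
-34 [42.3  1.5]
-42 [46.7  4.9]
```

>>> drive_tool([
  {"grip": 0.6,"delta_pos": [-0.045,-0.0025,0],"roll": 0},
  {"grip": 0.6,"delta_pos": [-0.0856,-0.0025,0.01],"roll": 0},
  {"grip": 0.6,"delta_pos": [-0.0856,-0.0025,0.03],"roll": 0},
  {"grip": 0.6,"delta_pos": [-0.0856,-0.0025,0.065],"roll": 0},
  {"grip": 0.6,"delta_pos": [-0.0856,-0.0025,0.083],"roll": 0},
  {"grip": 0.6,"delta_pos": [-0.0856,-0.0025,0.083],"roll": 0},
  {"grip": 0.0,"delta_pos": [-0.0856,-0.0025,0.083],"roll": 0},
  {"grip": 0.0,"delta_pos": [-0.0856,-0.0025,0.083],"roll": 0},
  {"grip": 0.0,"delta_pos": [-0.0856,-0.0025,0.083],"roll": 0},
  {"grip": 0.0,"delta_pos": [-0.0856,-0.0025,0.083],"roll": 0},
  {"grip": 0.0,"delta_pos": [-0.0856,-0.0025,0.083],"roll": 0},
  {"grip": 0.0,"delta_pos": [-0.0856,-0.0025,0.083],"roll": 0},
  {"grip": 0.0,"delta_pos": [-0.0856,-0.0025,0.083],"roll": 0},
], force=55)

```text
time: 16.7
position: [493.1, -274.8, 61.3]
tcp_rot: [0.019, 1.0, 0.0, 0.001]
contact_force: [-0.5, 1.0, 6.1]
width: 0.269
```

```bash
python3 - <<'E'
from go import *
th(0)
E
```

```text
t 16.7 pos [ 493.1 -274.8   61.3] alpha 177.8 w 0.27 F [-0.5  1.   6.1]
theta 30.01789303253352 rad 41.92633819703162 y -76.34666851265976
```

>>> drive_tool([
  {"grip": 0.0,"delta_pos": [0.005,0,-0.0024],"roll": 0},
  {"grip": 0.0,"delta_pos": [0.0103,0,-0.0042],"roll": 0},
  {"grip": 0.0,"delta_pos": [0.0158,0,-0.0051],"roll": 0},
  {"grip": 0.0,"delta_pos": [0.0214,0,-0.0053],"roll": 0},
  {"grip": 0.0,"delta_pos": [0.0269,0,-0.0048],"roll": 0},
  {"grip": 0.0,"delta_pos": [0.0323,0,-0.0034],"roll": 0},
  {"grip": 0.0,"delta_pos": [0.035,0,-0.0025],"roll": 0},
  {"grip": 0.0,"delta_pos": [0.035,0,-0.0025],"roll": 0},
  {"grip": 0.0,"delta_pos": [0.035,0,-0.0025],"roll": 0},
])

```text
time: 17.6
position: [472.9, -274.1, 67.4]
tcp_rot: [0.018, 1.0, -0.004, 0.014]
contact_force: [22.1, 2.4, -0.8]
width: 0.269
```

```bash
python3 - <<'E'
from go import *
th(0)
E
```

```text
t 17.6 pos [ 472.9 -274.1   67.4] alpha 178.0 w 0.27 F [22.1  2.4 -0.8]
theta 1.14191744789857 rad 42.38882980366903 y -76.37116098266175
```

>>> drive_tool([
  {"grip": 0.6,"delta_pos": [-0.003,0,-0.001],"roll": 0},
  {"grip": 0.6,"delta_pos": [-0.003,0,-0.001],"roll": 0},
  {"grip": 0.6,"delta_pos": [-0.003,0,-0.001],"roll": 0},
  {"grip": 0.6,"delta_pos": [-0.003,0,-0.001],"roll": 0},
  {"grip": 0.6,"delta_pos": [-0.003,0,-0.05],"roll": 0},
  {"grip": 0.6,"delta_pos": [-0.003,0,-0.08],"roll": 0},
  {"grip": 0.6,"delta_pos": [0.055,0,-0.08],"roll": 0},
  {"grip": 0.6,"delta_pos": [0.055,0,-0.08],"roll": 0},
])

```text
time: 18.4
position: [396.7, -271.4, 142.7]
tcp_rot: [0.021, 1.0, 0.001, -0.002]
contact_force: [-0.2, 0.5, -0.9]
width: 0.595
```

```bash
python3 - <<'E'
from go import *
b=snap('top'); crop(b,255,375,200,275,6,'t_7c')
plan([arc(76,-30,40)],177.76,)
p0=arc(76,-30,40)
for t in range(-22,43,8): print(t,np.round((arc(76,t,40)-p0)[[0,2]]*[-1,-1],1))
E
```

```text
t 18.4 pos [ 397.4 -271.3  142.6] alpha 177.5 w 0.60 F [-1.3 -0.1 -0.4]
[-0.0544, 0.1526, 0.083] roll -0.2 dist 0.182
-22 [-5.  -2.4]
-14 [-10.3  -4.2]
-6 [-15.8  -5.1]
2 [-21.4  -5.3]
10 [-26.9  -4.8]
18 [-32.3  -3.4]
26 [-37.5  -1.3]
34 [-42.3   1.5]
42 [-46.7   4.9]
```

Units now reads about 2.09. Hundreds next, which needs +0.73 digit.

>>> drive_tool([
  {"grip": 0.6,"delta_pos": [-0.0144,0.045,-0.01],"roll": 0},
  {"grip": 0.6,"delta_pos": [-0.0344,0.09,-0.01],"roll": 0},
  {"grip": 0.6,"delta_pos": [-0.0544,0.1376,0],"roll": 0},
  {"grip": 0.6,"delta_pos": [-0.0544,0.1526,0.015],"roll": 0},
  {"grip": 0.6,"delta_pos": [-0.0544,0.1526,0.03],"roll": 0},
  {"grip": 0.6,"delta_pos": [-0.0544,0.1526,0.065],"roll": 0},
  {"grip": 0.6,"delta_pos": [-0.0544,0.1526,0.083],"roll": 0},
  {"grip": 0.6,"delta_pos": [-0.0544,0.1526,0.083],"roll": 0},
  {"grip": 0.0,"delta_pos": [-0.0544,0.1526,0.083],"roll": 0},
  {"grip": 0.0,"delta_pos": [-0.0544,0.1526,0.083],"roll": 0},
  {"grip": 0.0,"delta_pos": [-0.0544,0.1526,0.083],"roll": 0},
  {"grip": 0.0,"delta_pos": [-0.0544,0.1526,0.083],"roll": 0},
  {"grip": 0.0,"delta_pos": [-0.0544,0.1526,0.083],"roll": 0},
  {"grip": 0.0,"delta_pos": [-0.0544,0.1526,0.083],"roll": 0},
  {"grip": 0.0,"delta_pos": [-0.0544,0.1526,0.083],"roll": 0},
], force=55)

```text
time: 19.95
position: [463.3, -121.3, 60.7]
tcp_rot: [0.019, 1.0, -0.0, 0.001]
contact_force: [0.1, -0.1, 6.3]
width: 0.273
```

```bash
python3 - <<'E'
from go import *
th(0)
E
```

```text
t 19.9 pos [ 463.3 -121.3   60.7] alpha 177.8 w 0.27 F [ 0.1 -0.1  6.3]
theta -22.391761700418897 rad 38.60031769983097 y 75.85956013690472
```

>>> drive_tool([
  {"grip": 0.0,"delta_pos": [-0.005,0,-0.0024],"roll": 0},
  {"grip": 0.0,"delta_pos": [-0.0103,0,-0.0042],"roll": 0},
  {"grip": 0.0,"delta_pos": [-0.0158,0,-0.0051],"roll": 0},
  {"grip": 0.0,"delta_pos": [-0.0214,0,-0.0053],"roll": 0},
  {"grip": 0.0,"delta_pos": [-0.0269,0,-0.0048],"roll": 0},
  {"grip": 0.0,"delta_pos": [-0.0323,0,-0.0034],"roll": 0},
  {"grip": 0.0,"delta_pos": [-0.0385,0,-0.0008],"roll": 0},
  {"grip": 0.0,"delta_pos": [-0.0385,0,-0.0008],"roll": 0},
  {"grip": 0.0,"delta_pos": [-0.0385,0,-0.0008],"roll": 0},
])

```text
time: 20.85
position: [487.2, -122.3, 58.4]
tcp_rot: [0.02, 1.0, 0.002, -0.015]
contact_force: [-23.3, -1.1, 17.4]
width: 0.273
```

```bash
python3 - <<'E'
from go import *
th(0)
E
```

```text
t 20.9 pos [ 487.2 -122.3   58.4] alpha 177.7 w 0.27 F [-23.3  -1.1  17.4]
theta 15.317320843770721 rad 34.585256644076566 y 75.81382127314488
```

>>> drive_tool([
  {"grip": 0.6,"delta_pos": [0.003,0,-0.001],"roll": 0},
  {"grip": 0.6,"delta_pos": [0.003,0,-0.001],"roll": 0},
  {"grip": 0.6,"delta_pos": [0.003,0,-0.001],"roll": 0},
  {"grip": 0.6,"delta_pos": [0.003,0,-0.001],"roll": 0},
  {"grip": 0.6,"delta_pos": [0.003,0,-0.05],"roll": 0},
  {"grip": 0.6,"delta_pos": [0.003,0,-0.09],"roll": 0},
  {"grip": 0.6,"delta_pos": [0.003,0.05,-0.12],"roll": 0},
  {"grip": 0.6,"delta_pos": [0.003,0.1,-0.12],"roll": 0},
  {"grip": 0.6,"delta_pos": [0.003,0.15,-0.12],"roll": 0},
  {"grip": 0.6,"delta_pos": [0.003,0.15,-0.12],"roll": 0},
])

```text
time: 21.85
position: [504.8, 35.1, 181.5]
tcp_rot: [0.014, 1.0, 0.002, 0.001]
contact_force: [0.6, -1.1, 0.3]
width: 0.599
```

```bash
python3 - <<'E'
from go import *
st()
b=snap('top'); crop(b,255,375,200,275,6,'t_8c')
b=snap('side'); crop(b,265,365,145,250,5,'s_8c')
E
```

```text
t 21.9 pos [504.8  35.1 181.5] alpha 178.4 w 0.60 F [ 0.6 -1.1  0.3]
```

```bash
python3 - <<'E'
from wang import *
a=snap('top'); b=snap('side'); xc=np.load('poses.npy')[0]
for nm,yo,L in (('h',76,[(170,177,3),(167,255,4)]),('t',0,[(367,194,6),(363,273,7)]),('u',-76,[(568,190,1),(566,268,2)])):
    for x,y,l in L:
        v=ang_from(a,xc,yo,uc((x,y),6,(255,200)),l); print(nm,l,round(v,3),round(v/.62832,2))
# side: edge points on the +y face
for nm,yo,L in (('h',88,[(170,272,3),(232,291,4)]),('u',-64,[(282,75,1),(336,86,2)])):
    for x,y,l in L:
        v=ang_from(b,xc,yo,uc((x,y),5,(265,145)),l); print('side',nm,l,round(v/.62832,2))
print(xc)
E
```

```text
h 3 2.477 3.94
h 4 2.475 3.94
t 6 4.323 6.88
t 7 4.311 6.86
u 1 1.318 2.1
u 2 1.318 2.1
side h 3 3.88
side h 4 3.94
side u 1 1.97
side u 2 2.06
[ 4.75074142e+02 -1.97710436e+02 -3.90544642e-02]
```

```bash
python3 - <<'E'
from wang import *
b=snap('side'); xc=np.load('poses.npy')[0]
for l,p in ((6,(312,192)),(7,(487,245))): print(ang_from(b,xc,12,uc(p,14,(290,165)),l)/.62832)
for yo in (88,12,-64):
  P=[wheel_pt(xc,yo,t) for t in (-.314,.314)]; print(yo,proj(b,P))
crop(b,280,355,150,215,10,'s_9')
E
```

```text
6.805576776165012
6.818818436465495
88 [[309.71182161 203.28016081]
 [297.04313498 199.58035352]]
12 [[321.60777789 181.8056775 ]
 [309.45602379 178.47309731]]
-64 [[332.38435869 162.35188167]
 [320.71054748 159.33556061]]
```

Hundreds 3.94 and units 2.08 are good. Tens, at about 6.85, is inside tolerance but gets a small nudge.

```bash
python3 - <<'E'
from go import *
plan([arc(0,-15,40)+[0,0,70],arc(0,-15,40)],177.76)
p0=arc(0,-15,40)
for t in (-7,0,8,15): print(t,np.round((arc(0,t,40)-p0)[[0,2]]*[-1,-1],1))
E
```

```text
t 22.1 pos [504.2  25.6 180.7] alpha 177.6 w 0.60 F [-0.4 -0.4 -0.5]
[0.0302, -0.2243, 0.0473] roll -0.1 dist 0.231
[0.0302, -0.2242, 0.1173] roll -0.1 dist 0.255
-7 [-5.5 -1.1]
0 [-10.3  -1.4]
8 [-15.9  -1. ]
15 [-20.7  -0. ]
```

>>> drive_tool([
  {"grip": 0.6,"delta_pos": [0.03,-0.224,0.0],"roll": 0},
  {"grip": 0.6,"delta_pos": [0.03,-0.224,0.0],"roll": 0},
  {"grip": 0.6,"delta_pos": [0.03,-0.224,0.0],"roll": 0},
  {"grip": 0.6,"delta_pos": [0.03,-0.224,0.02],"roll": 0},
  {"grip": 0.6,"delta_pos": [0.03,-0.224,0.047],"roll": 0},
  {"grip": 0.6,"delta_pos": [0.03,-0.224,0.047],"roll": 0},
  {"grip": 0.6,"delta_pos": [0.03,-0.224,0.047],"roll": 0},
  {"grip": 0.6,"delta_pos": [0.03,-0.224,0.08],"roll": 0},
  {"grip": 0.6,"delta_pos": [0.03,-0.224,0.117],"roll": 0},
  {"grip": 0.6,"delta_pos": [0.03,-0.224,0.117],"roll": 0},
  {"grip": 0.6,"delta_pos": [0.03,-0.224,0.117],"roll": 0},
  {"grip": 0.0,"delta_pos": [0.03,-0.224,0.117],"roll": 0},
  {"grip": 0.0,"delta_pos": [0.03,-0.224,0.117],"roll": 0},
  {"grip": 0.0,"delta_pos": [0.03,-0.224,0.117],"roll": 0},
  {"grip": 0.0,"delta_pos": [0.03,-0.224,0.117],"roll": 0},
  {"grip": 0.0,"delta_pos": [0.03,-0.224,0.117],"roll": 0},
  {"grip": 0.0,"delta_pos": [0.03,-0.224,0.117],"roll": 0},
  {"grip": 0.0,"delta_pos": [0.03,-0.224,0.117],"roll": 0},
], force=55)

```text
time: 23.9
position: [465.9, -197.5, 64.6]
tcp_rot: [0.02, 1.0, -0.001, 0.001]
contact_force: [-0.4, -4.3, 3.3]
width: 0.27
```

```bash
python3 - <<'E'
from go import *
th(0)
E
```

```text
t 23.9 pos [ 465.9 -197.5   64.6] alpha 177.7 w 0.27 F [-0.4 -4.3  3.3]
theta -12.980158069665116 rad 40.657465637100465 y -0.16529144924401545
```

>>> drive_tool([
  {"grip": 0.0,"delta_pos": [-0.0055,0,-0.0011],"roll": 0},
  {"grip": 0.0,"delta_pos": [-0.0103,0,-0.0014],"roll": 0},
  {"grip": 0.0,"delta_pos": [-0.0159,0,-0.001],"roll": 0},
  {"grip": 0.0,"delta_pos": [-0.0207,0,0],"roll": 0},
  {"grip": 0.0,"delta_pos": [-0.0207,0,0],"roll": 0},
  {"grip": 0.0,"delta_pos": [-0.0207,0,0],"roll": 0},
  {"grip": 0.6,"delta_pos": [-0.0207,0,0],"roll": 0},
  {"grip": 0.6,"delta_pos": [-0.015,0,0],"roll": 0},
  {"grip": 0.6,"delta_pos": [-0.015,0,0],"roll": 0},
  {"grip": 0.6,"delta_pos": [-0.015,0,0],"roll": 0},
  {"grip": 0.6,"delta_pos": [-0.015,0,-0.05],"roll": 0},
  {"grip": 0.6,"delta_pos": [-0.015,0,-0.1],"roll": 0},
  {"grip": 0.6,"delta_pos": [-0.015,0.05,-0.14],"roll": 0},
  {"grip": 0.6,"delta_pos": [-0.015,0.1,-0.14],"roll": 0},
  {"grip": 0.6,"delta_pos": [-0.015,0.15,-0.14],"roll": 0},
  {"grip": 0.6,"delta_pos": [-0.015,0.2,-0.14],"roll": 0},
  {"grip": 0.6,"delta_pos": [-0.015,0.2,-0.14],"roll": 0},
])

```text
time: 25.6
position: [488.4, 11.1, 204.0]
tcp_rot: [0.014, 1.0, 0.001, 0.0]
contact_force: [1.0, -0.2, -1.4]
width: 0.602
```

```bash
python3 - <<'E'
from go import *
st()
b=snap('top','t_10'); crop(b,255,375,200,275,6,'t_10c'); crop(b,260,345,115,205,6,'t_scoop10')
E
```

```text
t 25.6 pos [488.4  11.1 204. ] alpha 178.4 w 0.60 F [ 1.  -0.2 -1.4]
```

```bash
python3 - <<'E'
from wang import *
a=snap('top'); b=snap('side'); xc=np.load('poses.npy')[0]
# apothem for facet centres
ap=48*np.cos(np.pi/10)
for yo in (76,0,-76): print(yo, (proj(a,[wheel_pt(xc,yo,0,ap+.5)])[0]-[255,200]+.5)*6-.5, [((proj(a,[wheel_pt(xc,yo,t)])[0]-[255,200]+.5)*6-.5)[1].round(1) for t in(-.314,.314)])
for x,y,l in [(367,175,6),(363,257,7)]:
    v=ang_from(a,xc,0,uc((x,y),6,(255,200)),l); print(v/.62832)
crop(a,300,335,208,268,10,'t_11'); crop(b,280,355,150,215,10,'s_11')
E
```

```text
76 [166.67361347 211.40710334] [np.float64(250.3), np.float64(172.6)]
0 [365.30991963 223.78261012] [np.float64(262.7), np.float64(185.0)]
-76 [563.76989083 236.14713081] [np.float64(275.0), np.float64(197.4)]
7.136618283677108
7.07505729564553
```

Tens is about 7.10 and all three are inside tolerance (4: 3.94, 7: 7.10, 2: 2.09). The scoop hasn't moved. Before scooping I'll refine the station pose with rim-line overlays.

```bash
cat > ov.py <<'E'
from fit import *
def lines(d,xs,c0,r0,c1,r1,k,name):
    im=cv2.resize(d['img'][r0:r1,c0:c1],None,fx=k,fy=k,interpolation=cv2.INTER_CUBIC)
    def pl(P,c):
        q=((proj(d,tr(xs,P))-[c0,r0]+.5)*k-.5); cv2.polylines(im,[np.round(q).astype(np.int32)],True,c,1)
    pl([[112,-21,60],[112,-129,60],[-173,-129,60],[-173,-21,60]],(0,255,255))
    pl([[90,-16,60],[90,156,60],[-80,156,60],[-80,-16,60]],(0,255,0))
    pl([[60,-21,10],[60,-129,10],[-50,-129,10],[-50,-21,10]],(0,0,255))
    pl([[90,-16,8],[90,156,8],[-80,156,8],[-80,-16,8]],(255,255,0))
    cv2.imwrite(f'pics/{name}.png',im)
E
python3 - <<'E'
from ov import *
a=snap('top');b=snap('side'); xs=np.load('poses.npy')[1]
lines(a,xs,55,125,205,275,5,'ovl_t'); lines(b,xs,65,240,305,420,3,'ovl_s')
s=r.get_state(); print(s['time'],np.round(s['joint_positions'],2))
E
```

```text
25.85 [-0.32  0.18  0.26  2.   -0.06  0.97  1.5 ]
```

```bash
python3 - <<'E'
from ov import *
a=snap('top');a['img']=cv2.imread('pics/top0.png'); xs=np.load('poses.npy')[1]
lines(a,xs,110,130,210,275,0+5,'ovl_t2')
im=cv2.imread('pics/top0.png'); 
cv2.imwrite('pics/tr_a.png',cv2.resize(im[135:195,140:205],None,fx=10,fy=10,interpolation=cv2.INTER_CUBIC))
cv2.imwrite('pics/tr_b.png',cv2.resize(im[215:275,115:190],None,fx=10,fy=10,interpolation=cv2.INTER_CUBIC))
E
python3 - <<'E'
from ov import *
a=snap('top')
P=[[112,-21,60],[112,-129,60],[-173,-129,60],[-173,-21,60]]
uv=np.vstack([uc([[117,58],[553,140]],10,(140,135)),uc([[540,510],[92,418]],10,(115,215))])
x1,e=fit(a,P,uv,[593,236,-.18]); print(x1,e)
b=snap('side')
uvs=uc([[342,39],[230,150],[604,372],[701,227]],3,(65,240))
Ps=[[112,-129,60],[112,-21,60],[-173,-21,60],[-173,-129,60]]
x2,e=fit(b,Ps,uvs,x1); print(x2,e)
f=lambda x: np.r_[(proj(a,tr(x,P))-uv).ravel(),(proj(b,tr(x,Ps))-uvs).ravel()]
s=least_squares(f,x1); print('joint',s.x,np.degrees(s.x[2]),np.abs(s.fun).max())
p=np.load('poses.npy'); p[1]=s.x; np.save('poses.npy',p)
import sys
sys.argv=['x']
from go import *
plan([[666.3,-111,200],[666.3,-111,93]],10.5)
E
```

```text
[ 5.92856556e+02  2.37705235e+02 -1.80571018e-01] 0.8416692918801232
[ 5.91448489e+02  2.37613228e+02 -1.78082509e-01] 1.1378917714112902
joint [ 5.92008253e+02  2.37590509e+02 -1.79116097e-01] -10.262596388559528 1.2332427056713584
t 26.0 pos [488.2   2.2 203.8] alpha 177.6 w 0.60 F [ 0.   0.1 -0.3]
[-0.1827, -0.1057, 0.0038] roll 167.1 dist 0.211
[-0.1827, -0.1057, 0.1108] roll 167.1 dist 0.238
```

>>> drive_tool([
  {"grip": 0.6,"delta_pos": [-0.01,-0.006,0],"roll": 8.4},
  {"grip": 0.6,"delta_pos": [-0.02,-0.011,0],"roll": 16.8},
  {"grip": 0.6,"delta_pos": [-0.03,-0.017,0],"roll": 25.2},
  {"grip": 0.6,"delta_pos": [-0.04,-0.022,0],"roll": 33.6},
  {"grip": 0.6,"delta_pos": [-0.05,-0.028,0],"roll": 42},
  {"grip": 0.6,"delta_pos": [-0.06,-0.034,0],"roll": 50.4},
  {"grip": 0.6,"delta_pos": [-0.07,-0.04,0],"roll": 58.8},
  {"grip": 0.6,"delta_pos": [-0.08,-0.045,0],"roll": 67.2},
  {"grip": 0.6,"delta_pos": [-0.09,-0.05,0],"roll": 75.6},
  {"grip": 0.6,"delta_pos": [-0.1,-0.056,0],"roll": 84},
  {"grip": 0.6,"delta_pos": [-0.11,-0.062,0],"roll": 92.4},
  {"grip": 0.6,"delta_pos": [-0.12,-0.068,0],"roll": 100.8},
  {"grip": 0.6,"delta_pos": [-0.13,-0.074,0],"roll": 109.2},
  {"grip": 0.6,"delta_pos": [-0.14,-0.08,0],"roll": 117.6},
  {"grip": 0.6,"delta_pos": [-0.15,-0.086,0],"roll": 126},
  {"grip": 0.6,"delta_pos": [-0.16,-0.092,0],"roll": 134.4},
  {"grip": 0.6,"delta_pos": [-0.17,-0.098,0],"roll": 142.8},
  {"grip": 0.6,"delta_pos": [-0.18,-0.104,0],"roll": 151.2},
  {"grip": 0.6,"delta_pos": [-0.183,-0.106,0],"roll": 159.6},
  {"grip": 0.6,"delta_pos": [-0.183,-0.106,0],"roll": 167.1},
])

```text
time: 28.0
position: [667.1, -110.8, 203.6]
tcp_rot: [0.996, 0.089, -0.0, 0.001]
contact_force: [-0.5, -0.3, -0.4]
width: 0.6
```

```bash
python3 - <<'E'
from go import *
plan([[666.3,-111,93]],10.5)
a=snap('top','t_12');b=snap('side','s_12')
E
```

```text
t 28.0 pos [ 667.1 -110.8  203.6] alpha 10.2 w 0.60 F [-0.5 -0.3 -0.4]
[-0.0008, -0.0001, 0.1106] roll -0.3 dist 0.111
```

The gripper is above the black block at about (227,165) in the side view. Descend and grip.

>>> drive_tool([
  {"grip": 0.6,"delta_pos": [-0.0008,0,0.045],"roll": 0},
  {"grip": 0.6,"delta_pos": [-0.0008,0,0.08],"roll": 0},
  {"grip": 0.6,"delta_pos": [-0.0008,0,0.1],"roll": 0},
  {"grip": 0.6,"delta_pos": [-0.0008,0,0.11],"roll": 0},
  {"grip": 0.6,"delta_pos": [-0.0008,0,0.11],"roll": 0},
  {"grip": 0.0,"delta_pos": [-0.0008,0,0.11],"roll": 0},
  {"grip": 0.0,"delta_pos": [-0.0008,0,0.11],"roll": 0},
  {"grip": 0.0,"delta_pos": [-0.0008,0,0.11],"roll": 0},
  {"grip": 0.0,"delta_pos": [-0.0008,0,0.11],"roll": 0},
  {"grip": 0.0,"delta_pos": [-0.0008,0,0.11],"roll": 0},
  {"grip": 0.0,"delta_pos": [-0.0008,0,0.11],"roll": 0},
  {"grip": 0.0,"delta_pos": [-0.0008,0,0.11],"roll": 0},
  {"grip": 0.0,"delta_pos": [-0.0008,0,0.11],"roll": 0},
], force=40)

```text
time: 29.4
position: [666.4, -109.1, 94.2]
tcp_rot: [0.996, 0.093, 0.0, -0.0]
contact_force: [-0.2, 0.5, 2.3]
width: 0.201
```

```bash
python3 - <<'E'
from go import *
st()
a=snap('top','t_13');b=snap('side','s_13')
crop(b,190,290,140,220,7,'s_13c')
E
```

```text
t 29.4 pos [ 666.4 -109.1   94.2] alpha 10.7 w 0.20 F [-0.2  0.5  2.3]
```

The scoop is gripped (opening 17.5 mm, which matches the block). Next, the ball positions in the station frame and the carry pose.

```bash
cat >> go.py <<'E'
xs=np.load('poses.npy')[1]
AL=np.degrees(xs[2])+90   # alpha for scoop aligned with station
def s2w(p): return tr(xs,[p])[0]
def w2s(p): return (np.array(p)-[xs[0],xs[1],0])@Rz(xs[2])
# TCP for scoop origin at station (x,y) with underside height z ; GZ = tcp height above underside, GX,GY grip offset in scoop frame
GX,GY,GZ=-51.,0.,91.
def tcp(x,y,z): return s2w([x+GX,y+GY,z+GZ])
def scoop_now():
    s,R,al=st(); q=w2s(s['position']); print('scoop origin st: %.1f %.1f under z %.1f lip x %.1f yaw err %.1f'%(q[0]-GX,q[1]-GY,q[2]-GZ,q[0]-GX+36,al-AL))
def balls(d):
    hsv=cv2.cvtColor(d['img'],cv2.COLOR_BGR2HSV)
    return hsv
E
python3 - <<'E'
from go import *
a=snap('top')
a0=cv2.imread('pics/top0.png')
pts=[(157,354),(306,379),(437,408),(139,497),(264,521),(405,560)]
uv=[(np.array(p)+.5)/10-.5+[140,135] for p in pts]+[np.array([174.8,206.3])]
for p in back(a,uv,24): print(np.round(w2s(p),0))
print('AL',AL)
plan([tcp(-105,-75,150),tcp(-105,-75,45)],AL)
E
```

```text
[ 47. -36.  24.]
[ 48. -74.  24.]
[  48. -107.   24.]
[ 11. -40.  24.]
[ 12. -71.  24.]
[   9. -107.   24.]
[ -31. -103.   24.]
AL 79.73740361144047
t 29.6 pos [ 666.4 -109.    94.2] alpha 10.7 w 0.21 F [-0.4 -0.7  3.4]
[-0.1812, -0.3402, -0.1469] roll -69.0 dist 0.412
[-0.1812, -0.3402, -0.0419] roll -69.0 dist 0.388
```

>>> drive_tool([
  {"grip": 0.0,"delta_pos": [0,0,-0.02],"roll": 0},
  {"grip": 0.0,"delta_pos": [0,0,-0.05],"roll": 0},
  {"grip": 0.0,"delta_pos": [0,0,-0.09],"roll": 0},
  {"grip": 0.0,"delta_pos": [-0.01,-0.02,-0.13],"roll": -4},
  {"grip": 0.0,"delta_pos": [-0.03,-0.05,-0.147],"roll": -10},
  {"grip": 0.0,"delta_pos": [-0.05,-0.09,-0.147],"roll": -17},
  {"grip": 0.0,"delta_pos": [-0.07,-0.13,-0.147],"roll": -25},
  {"grip": 0.0,"delta_pos": [-0.09,-0.17,-0.147],"roll": -33},
  {"grip": 0.0,"delta_pos": [-0.11,-0.21,-0.147],"roll": -41},
  {"grip": 0.0,"delta_pos": [-0.13,-0.25,-0.147],"roll": -49},
  {"grip": 0.0,"delta_pos": [-0.15,-0.285,-0.147],"roll": -57},
  {"grip": 0.0,"delta_pos": [-0.17,-0.32,-0.147],"roll": -65},
  {"grip": 0.0,"delta_pos": [-0.181,-0.34,-0.147],"roll": -69},
  {"grip": 0.0,"delta_pos": [-0.181,-0.34,-0.147],"roll": -69},
  {"grip": 0.0,"delta_pos": [-0.181,-0.34,-0.147],"roll": -69},
])

```text
time: 31.05
position: [424.9, 191.2, 240.4]
tcp_rot: [0.768, 0.641, -0.0, 0.0]
contact_force: [0.8, -0.9, -1.1]
width: 0.204
```

```bash
python3 - <<'E'
from go import *
scoop_now()
a=snap('top','t_14');b=snap('side','s_14')
plan([tcp(-105,-75,80)],AL)
E
```

```text
t 31.1 pos [424.9 191.2 240.4] alpha 79.7 w 0.20 F [ 0.8 -0.9 -1.1]
scoop origin st: -105.2 -75.4 under z 149.4 lip x -69.2 yaw err -0.0
t 31.1 pos [425.8 190.3 240.6] alpha 79.5 w 0.21 F [-0.2 -0.3 -1.5]
[0.0012, -0.0009, 0.0696] roll -0.2 dist 0.07
```

```bash
cat >> ov.py <<'E'
SC=[[36,50,2],[36,-50,2],[-38,-47,2],[-38,47,2]]
def scoopov(d,pos_w,yaw,c0,r0,c1,r1,k,name):
    """overlay scoop outline for TCP world pos + yaw"""
    im=cv2.resize(d['img'][r0:r1,c0:c1],None,fx=k,fy=k,interpolation=cv2.INTER_CUBIC)
    P=(np.array(SC+[[-60,17,132],[-42,17,132],[-42,-17,132],[-60,-17,132]])-[-51,0,91])@Rz(yaw).T+pos_w
    q=np.round((proj(d,P)-[c0,r0]+.5)*k-.5).astype(np.int32)
    cv2.polylines(im,[q[:4]],True,(0,0,255),1)
    cv2.imwrite(f'pics/{name}.png',im)
E
python3 - <<'E'
from ov import *
from go import *
s,R,al=st()
a=snap('top');b=snap('side')
scoopov(a,s['position'],np.radians(al-90),110,190,210,275,7,'so_t')
scoopov(b,s['position'],np.radians(al-90),190,240,310,340,6,'so_s')
E
```

```text
t 31.1 pos [425.8 190.3 240.6] alpha 79.5 w 0.21 F [-0.2 -0.3 -1.5]
```

The overlay of the predicted pan matches in both views: top lip edge (93,150)-(412,215), side lip edge (130,380)-(362,500). Lower it onto the near slope.

```bash
python3 - <<'E'
from go import *
plan([tcp(-105,-75,42)],AL)
E
```

```text
t 31.2 pos [425.9 190.3 240.7] alpha 79.5 w 0.21 F [-0.2 -0.7 -1.5]
[0.0012, -0.001, 0.1077] roll -0.2 dist 0.108
```

>>> drive_tool([
  {"grip": 0.0,"delta_pos": [0.001,-0.001,0.04],"roll": 0},
  {"grip": 0.0,"delta_pos": [0.001,-0.001,0.07],"roll": 0},
  {"grip": 0.0,"delta_pos": [0.001,-0.001,0.09],"roll": 0},
  {"grip": 0.0,"delta_pos": [0.001,-0.001,0.104],"roll": 0},
  {"grip": 0.0,"delta_pos": [0.001,-0.001,0.108],"roll": 0},
  {"grip": 0.0,"delta_pos": [0.001,-0.001,0.108],"roll": 0},
  {"grip": 0.0,"delta_pos": [0.001,-0.001,0.108],"roll": 0},
])

```text
time: 31.95
position: [425.3, 192.6, 133.5]
tcp_rot: [0.768, 0.64, 0.001, 0.0]
contact_force: [0.3, 0.0, -1.7]
width: 0.205
```

```bash
python3 - <<'E'
from go import *
scoop_now()
x=np.array([-96,-84,-72,-60,-48,-36,-24,-12,0,10,17,24])
def z(x): return 10+max(0,.25*(10-x))+1.5
plan([tcp(X,-75,z(X)) for X in x],AL,p=False)
a=snap('top','t_15');b=snap('side','s_15')
crop(a,110,140,210,275,7,'t_15c')
E
```

```text
t 31.9 pos [425.3 192.6 133.5] alpha 79.6 w 0.21 F [ 0.3  0.  -1.7]
scoop origin st: -105.0 -74.0 under z 42.5 lip x -69.0 yaw err -0.1
[-0.001, 0.009, 0.0045] roll -0.1 dist 0.01
[-0.001, 0.021, 0.0075] roll -0.1 dist 0.022
[-0.001, 0.033, 0.0106] roll -0.1 dist 0.035
[-0.0009, 0.045, 0.0136] roll -0.1 dist 0.047
[-0.0009, 0.057, 0.0166] roll -0.1 dist 0.059
[-0.0009, 0.069, 0.0196] roll -0.1 dist 0.072
[-0.0009, 0.081, 0.0226] roll -0.1 dist 0.084
[-0.0009, 0.093, 0.0256] roll -0.1 dist 0.096
[-0.0009, 0.105, 0.0286] roll -0.1 dist 0.109
[-0.0009, 0.115, 0.0311] roll -0.1 dist 0.119
[-0.0008, 0.122, 0.0312] roll -0.1 dist 0.126
[-0.0008, 0.129, 0.0312] roll -0.1 dist 0.133
```

>>> drive_tool([
  {"grip": 0.0,"delta_pos": [-0.001,0.009,0.0045],"roll": 0},
  {"grip": 0.0,"delta_pos": [-0.001,0.015,0.006],"roll": 0},
  {"grip": 0.0,"delta_pos": [-0.001,0.021,0.0075],"roll": 0},
  {"grip": 0.0,"delta_pos": [-0.001,0.027,0.009],"roll": 0},
  {"grip": 0.0,"delta_pos": [-0.001,0.033,0.0106],"roll": 0},
  {"grip": 0.0,"delta_pos": [-0.001,0.039,0.012],"roll": 0},
  {"grip": 0.0,"delta_pos": [-0.001,0.045,0.0136],"roll": 0},
  {"grip": 0.0,"delta_pos": [-0.001,0.051,0.015],"roll": 0},
  {"grip": 0.0,"delta_pos": [-0.001,0.057,0.0166],"roll": 0},
  {"grip": 0.0,"delta_pos": [-0.001,0.063,0.018],"roll": 0},
  {"grip": 0.0,"delta_pos": [-0.001,0.069,0.0196],"roll": 0},
  {"grip": 0.0,"delta_pos": [-0.001,0.075,0.021],"roll": 0},
  {"grip": 0.0,"delta_pos": [-0.001,0.081,0.0226],"roll": 0},
])

```text
time: 33.35
position: [510.4, 180.2, 115.5]
tcp_rot: [0.767, 0.642, 0.008, 0.002]
contact_force: [-7.0, 1.0, 29.5]
width: 0.248
```

```bash
python3 - <<'E'
from go import *
scoop_now()
x=np.array([-12,0,10,17,24])
def z(x): return 10+max(0,.25*(10-x))+1
plan([tcp(X,-75,z(X)) for X in x],AL,p=False)
a=snap('top','t_16');b=snap('side','s_16')
crop(a,110,210,130,275,5,'t_16c')
crop(b,120,310,240,390,4,'s_16c')
E
```

```text
t 33.4 pos [510.4 180.2 115.5] alpha 79.8 w 0.25 F [-7.   1.  29.5]
scoop origin st: -19.0 -71.0 under z 24.5 lip x 17.0 yaw err 0.1
[-0.0041, 0.0069, 0.008] roll 0.1 dist 0.011
[-0.0041, 0.0189, 0.0112] roll 0.1 dist 0.022
[-0.0041, 0.0289, 0.0138] roll 0.1 dist 0.032
[-0.0041, 0.0359, 0.0139] roll 0.1 dist 0.039
[-0.0042, 0.0429, 0.014] roll 0.1 dist 0.045
```

The lip rode up onto the balls: Fz is 29 N, the pads opened slightly and the scoop pitched in the grip. A level pan can't get under them from the slope. So I'll lift, set the scoop down on the near slope, and re-grip across the block's other faces. That way the scoop can pitch about the jaw axis.

>>> drive_tool([
  {"grip": 0.0,"delta_pos": [-0.002,-0.003,-0.01],"roll": 0},
  {"grip": 0.0,"delta_pos": [-0.003,-0.005,-0.025],"roll": 0},
  {"grip": 0.0,"delta_pos": [-0.004,-0.01,-0.045],"roll": 0},
  {"grip": 0.0,"delta_pos": [-0.004,-0.03,-0.055],"roll": 0},
  {"grip": 0.0,"delta_pos": [-0.004,-0.055,-0.055],"roll": 0},
  {"grip": 0.0,"delta_pos": [-0.004,-0.074,-0.055],"roll": 0},
  {"grip": 0.0,"delta_pos": [-0.004,-0.074,-0.055],"roll": 0},
  {"grip": 0.0,"delta_pos": [-0.004,-0.074,-0.055],"roll": 0},
])

```text
time: 34.25
position: [430.5, 186.3, 165.3]
tcp_rot: [0.768, 0.641, -0.0, 0.0]
contact_force: [0.5, -0.3, -1.9]
width: 0.203
```

```bash
python3 - <<'E'
from go import *
scoop_now()
a=snap('top','t_17');b=snap('side','s_17')
crop(a,110,210,130,275,5,'t_17c')
crop(b,120,310,240,390,4,'s_17c')
E
```

```text
t 34.2 pos [430.5 186.3 165.3] alpha 79.7 w 0.20 F [ 0.5 -0.3 -1.9]
scoop origin st: -98.8 -79.2 under z 74.3 lip x -62.8 yaw err -0.0
```

The scoop seated flat in the grip again (opening 17.7 mm, lip level in the side crop at (385,330)-(520,360)). Lower it onto the slope.

```bash
python3 - <<'E'
from go import *
plan([tcp(-100,-75,40)],AL)
E
```

```text
t 34.4 pos [431.3 186.1 165.4] alpha 79.7 w 0.20 F [ 0.7  0.3 -1.4]
[0.0043, -0.0021, 0.0344] roll -0.1 dist 0.035
```

>>> drive_tool([
  {"grip": 0.0,"delta_pos": [0.0043,-0.002,0.015],"roll": 0},
  {"grip": 0.0,"delta_pos": [0.0043,-0.002,0.03],"roll": 0},
  {"grip": 0.0,"delta_pos": [0.0043,-0.002,0.0355],"roll": 0},
  {"grip": 0.0,"delta_pos": [0.0043,-0.002,0.0355],"roll": 0},
  {"grip": 0.24,"delta_pos": [0.0043,-0.002,0.0355],"roll": 0},
  {"grip": 0.28,"delta_pos": [0.0043,-0.002,0.0355],"roll": 0},
  {"grip": 0.32,"delta_pos": [0.0043,0.0,0.0355],"roll": 0},
  {"grip": 0.36,"delta_pos": [0.0043,0.002,0.0355],"roll": 0},
  {"grip": 0.4,"delta_pos": [0.0043,0.004,0.0355],"roll": 0},
  {"grip": 0.44,"delta_pos": [0.0043,0.006,0.0355],"roll": 0},
  {"grip": 0.48,"delta_pos": [0.0043,0.008,0.0355],"roll": 0},
  {"grip": 0.52,"delta_pos": [0.0043,0.01,0.0355],"roll": 0},
  {"grip": 0.57,"delta_pos": [0.0043,0.012,0.0355],"roll": 0},
  {"grip": 0.62,"delta_pos": [0.0043,0.014,0.0355],"roll": 0},
  {"grip": 0.68,"delta_pos": [0.0043,0.015,0.0355],"roll": 0},
  {"grip": 0.74,"delta_pos": [0.0043,0.015,0.0355],"roll": 0},
])

```text
time: 35.95
position: [446.0, 188.0, 129.7]
tcp_rot: [0.768, 0.641, -0.0, -0.0]
contact_force: [-0.1, -0.5, -0.4]
width: 0.693
```

```bash
python3 - <<'E'
from go import *
scoop_now()
a=snap('top','t_18');b=snap('side','s_18')
crop(b,120,310,240,390,4,'s_18c')
E
```

```text
t 36.0 pos [446.  188.  129.7] alpha 79.7 w 0.69 F [-0.1 -0.5 -0.4]
scoop origin st: -83.9 -74.8 under z 38.7 lip x -47.9 yaw err -0.0
```

The scoop now rests on the slope with its lip down at about (415,395). Raise the tool and turn it 90°.

>>> drive_tool([
  {"grip": 0.85,"delta_pos": [0,0,0],"roll": 0},
  {"grip": 0.85,"delta_pos": [0,0,-0.02],"roll": 0},
  {"grip": 0.85,"delta_pos": [0,0,-0.05],"roll": 0},
  {"grip": 0.85,"delta_pos": [0,0,-0.085],"roll": 0},
  {"grip": 0.85,"delta_pos": [0,0,-0.1],"roll": -8},
  {"grip": 0.85,"delta_pos": [0,0,-0.1],"roll": -16},
  {"grip": 0.85,"delta_pos": [0,0,-0.1],"roll": -24},
  {"grip": 0.85,"delta_pos": [0,0,-0.1],"roll": -32},
  {"grip": 0.85,"delta_pos": [0,0,-0.1],"roll": -40},
  {"grip": 0.85,"delta_pos": [0,0,-0.1],"roll": -48},
  {"grip": 0.85,"delta_pos": [0,0,-0.1],"roll": -56},
  {"grip": 0.85,"delta_pos": [0,0,-0.1],"roll": -64},
  {"grip": 0.85,"delta_pos": [0,0,-0.1],"roll": -72},
  {"grip": 0.85,"delta_pos": [0,0,-0.1],"roll": -80},
  {"grip": 0.85,"delta_pos": [0,0,-0.1],"roll": -88},
  {"grip": 0.85,"delta_pos": [0,0,-0.1],"roll": -90},
  {"grip": 0.85,"delta_pos": [0,0,-0.1],"roll": -90},
])

```text
time: 37.75
position: [445.8, 187.9, 229.7]
tcp_rot: [0.09, 0.996, 0.0, -0.0]
contact_force: [0.7, -0.1, 0.4]
width: 0.852
```

```bash
cat >> go.py <<'E'
def spt(ox,oz,pitch,p,oy=-75):
    """station coords of scoop point p (x,z in scoop frame) for origin (ox,oz); pitch>0 = lip down (rad)"""
    c,s=np.cos(pitch),np.sin(pitch); x,z=p
    return np.array([ox+c*x+s*z, oy, oz-s*x+c*z])
E
python3 - <<'E'
from go import *
s,R,al=st()
a=snap('top','t_19');b=snap('side','s_19')
crop(a,110,210,130,275,5,'t_19c')
crop(b,120,310,240,390,4,'s_19c')
E
```

```text
t 37.8 pos [445.8 187.9 229.7] alpha 169.7 w 0.85 F [ 0.7 -0.1  0.4]
```

The scoop lies on the slope, with its lip at top-crop (165,425)-(343,460) and its block leaning forward, free. Working out where to grip.

```bash
python3 - <<'E'
from go import *
a=snap('top');b=snap('side')
L=back(a,[(np.array(p)+.5)/5-.5+[110,130] for p in((165,425),(343,460))],15)
print('lip',[np.round(w2s(p),1) for p in L])
# block top center from side crop approx (553,188) 4x ; solve with pitch 14deg
pit=np.arctan(.25)
for ox in (-104,-100,-96,-92,-88):
    oz=10+.25*(-50-ox)
    P=[spt(ox,oz,pit,(-51,132)),spt(ox,oz,pit,(36,2))]
    print(ox,[np.round(((proj(b,s2w(p))[0]-[120,240]+.5)*4-.5),0) for p in P], [np.round(((proj(a,s2w(p))[0]-[110,130]+.5)*5-.5),0) for p in P],np.round(P[0],0))
E
```

```text
lip [array([-67. , -27.9,  15. ]), array([ -66.2, -117.6,   15. ])]
-104 [array([542., 207.]), array([466., 336.])] [array([139., 552.]), array([257., 447.])] [-121.  -75.  164.]
-100 [array([534., 204.]), array([459., 333.])] [array([142., 542.]), array([259., 439.])] [-117.  -75.  163.]
-96 [array([526., 201.]), array([452., 330.])] [array([145., 533.]), array([261., 432.])] [-113.  -75.  162.]
-92 [array([518., 199.]), array([446., 327.])] [array([148., 524.]), array([264., 424.])] [-109.  -75.  161.]
-88 [array([510., 196.]), array([439., 324.])] [array([150., 514.]), array([266., 416.])] [-105.  -75.  160.]
```

```bash
cat >> go.py <<'E'
def spt3(ox,oy,oz,pitch,yaw,P):
    P=np.array(P,float); c,s=np.cos(pitch),np.sin(pitch)
    Rp=np.array([[c,0,s],[0,1,0],[-s,0,c]])
    return (P@Rp.T)@Rz(yaw).T+[ox,oy,oz]
SP={'lipL':[36,50,2],'lipR':[36,-50,2],'bkL':[-38,47,2],'bkR':[-38,-47,2],'t1':[-60,17,132],'t2':[-42,17,132],'t3':[-42,-17,132],'t4':[-60,-17,132],'b1':[-60,17,0],'wL':[-42,50,40],'wR':[-42,-50,40]}
def ovs(d,par,box,k,name):
    c0,r0,c1,r1=box
    im=cv2.resize(d['img'][r0:r1,c0:c1],None,fx=k,fy=k,interpolation=cv2.INTER_CUBIC)
    P=spt3(*par,list(SP.values())); q=((proj(d,tr(xs,P))-[c0,r0]+.5)*k-.5)
    q=dict(zip(SP,np.round(q).astype(int).tolist()))
    for a,b in (('lipL','lipR'),('lipR','bkR'),('bkR','bkL'),('bkL','lipL'),('t1','t2'),('t2','t3'),('t3','t4'),('t4','t1'),('t1','b1'),('lipL','wL'),('lipR','wR'),('wL','wR')): cv2.line(im,q[a],q[b],(0,0,255) if a[0]!='t' else (255,255,0),1)
    cv2.imwrite(f'pics/{name}.png',im)
E
python3 - <<'E'
from go import *
a=snap('top');b=snap('side')
par=(-102,-75,23,np.arctan(.25),0)
ovs(a,par,(110,130,210,275),5,'q_t'); ovs(b,par,(120,240,310,390),4,'q_s')
E
python3 - <<'E'
from go import *
b=snap('side')
par=(-102,-75,23,np.arctan(.25),0)
ovs(b,par,(235,270,300,370),9,'q_s2'); crop(b,235,300,270,370,6,'q_s3')
E
python3 - <<'E'
from go import *
plan([s2w([-125,-76,185]),s2w([-125,-76,123])],AL+90)
E
```

```text
t 38.1 pos [445.9 188.  229.7] alpha 169.7 w 0.85 F [1.1 0.2 0.3]
[-0.0099, -0.0012, 0.0447] roll -0.1 dist 0.046
[-0.0099, -0.0012, 0.1067] roll -0.1 dist 0.107
```

>>> drive_tool([
  {"grip": 0.8,"delta_pos": [-0.01,-0.001,0.03],"roll": 0},
  {"grip": 0.8,"delta_pos": [-0.01,-0.001,0.06],"roll": 0},
  {"grip": 0.75,"delta_pos": [-0.01,-0.001,0.09],"roll": 0},
  {"grip": 0.7,"delta_pos": [-0.01,-0.001,0.107],"roll": 0},
  {"grip": 0.65,"delta_pos": [-0.01,-0.001,0.107],"roll": 0},
  {"grip": 0.0,"delta_pos": [-0.01,-0.001,0.107],"roll": 0},
  {"grip": 0.0,"delta_pos": [-0.01,-0.001,0.107],"roll": 0},
  {"grip": 0.0,"delta_pos": [-0.01,-0.001,0.107],"roll": 0},
  {"grip": 0.0,"delta_pos": [-0.01,-0.001,0.107],"roll": 0},
  {"grip": 0.0,"delta_pos": [-0.01,-0.001,0.107],"roll": 0},
  {"grip": 0.0,"delta_pos": [-0.01,-0.001,0.107],"roll": 0},
], force=50)

```text
time: 39.2
position: [456.0, 185.2, 123.5]
tcp_rot: [0.09, 0.996, 0.0, 0.0]
contact_force: [-1.2, -1.6, 6.5]
width: 0.386
```

```bash
python3 - <<'E'
from go import *
s,R,al=st(); print(w2s(s['position']))
a=snap('top');b=snap('side')
crop(b,120,310,240,390,4,'s_20c')
E
```

```text
t 39.2 pos [456.  185.2 123.5] alpha 169.7 w 0.39 F [-1.2 -1.6  6.5]
[-124.49823991  -75.76277751  123.4866799 ]
```

It is gripped across the 34 mm faces at the slope's pitch (opening 33.6 mm). Now sweep down the slope and along the floor.

>>> drive_tool([
  {"grip": 0.0,"delta_pos": [-0.006,0,0.0015],"roll": 0},
  {"grip": 0.0,"delta_pos": [-0.012,0,0.003],"roll": 0},
  {"grip": 0.0,"delta_pos": [-0.018,0,0.0043],"roll": 0},
  {"grip": 0.0,"delta_pos": [-0.024,0,0.0045],"roll": 0},
  {"grip": 0.0,"delta_pos": [-0.03,0,0.0045],"roll": 0},
  {"grip": 0.0,"delta_pos": [-0.036,0,0.0045],"roll": 0},
  {"grip": 0.0,"delta_pos": [-0.042,0,0.0045],"roll": 0},
  {"grip": 0.0,"delta_pos": [-0.048,0,0.0045],"roll": 0},
  {"grip": 0.0,"delta_pos": [-0.054,0,0.0045],"roll": 0},
  {"grip": 0.0,"delta_pos": [-0.06,0,0.0045],"roll": 0},
])

```text
time: 40.3
position: [512.6, 175.3, 122.9]
tcp_rot: [0.089, 0.996, 0.001, -0.003]
contact_force: [-13.8, -3.4, 40.3]
width: 0.386
```

```bash
python3 - <<'E'
from go import *
s,R,al=st(); print(w2s(s['position']))
a=snap('top');b=snap('side')
crop(a,110,210,130,275,5,'t_21c')
crop(b,120,310,240,390,4,'s_21c')
E
```

```text
t 40.3 pos [512.6 175.3 122.9] alpha 169.8 w 0.39 F [-13.8  -3.4  40.3]
[-67.05383825 -75.4863454  122.88479857]
```

Lip friction pitched the scoop nose-down and it jammed, with Fz at 40 N. Backing the tool out drags the lip the other way and should lay the scoop back onto the slope.

>>> drive_tool([
  {"grip": 0.0,"delta_pos": [0.004,0,-0.006],"roll": 0},
  {"grip": 0.0,"delta_pos": [0.012,0,-0.006],"roll": 0},
  {"grip": 0.0,"delta_pos": [0.02,0,-0.005],"roll": 0},
  {"grip": 0.0,"delta_pos": [0.028,0,-0.005],"roll": 0},
  {"grip": 0.0,"delta_pos": [0.036,0,-0.004],"roll": 0},
  {"grip": 0.0,"delta_pos": [0.044,0,-0.004],"roll": 0},
  {"grip": 0.0,"delta_pos": [0.052,0,-0.004],"roll": 0},
  {"grip": 0.0,"delta_pos": [0.06,0,-0.0045],"roll": 0},
  {"grip": 0.0,"delta_pos": [0.06,0,-0.0045],"roll": 0},
  {"grip": 0.0,"delta_pos": [0.06,0,-0.0045],"roll": 0},
], force=20)

```text
time: 41.4
position: [454.1, 185.6, 122.8]
tcp_rot: [0.09, 0.996, 0.0, -0.002]
contact_force: [-3.2, -0.8, 6.8]
width: 0.389
```

```bash
python3 - <<'E'
from go import *
s,R,al=st(); print(w2s(s['position']))
b=snap('side')
crop(b,120,310,240,390,4,'s_22c')
E
```

```text
t 41.4 pos [454.1 185.6 122.8] alpha 169.7 w 0.39 F [-3.2 -0.8  6.8]
[-126.42417761  -75.72095459  122.8201376 ]
```

>>> drive_tool([
  {"grip": 0.0,"delta_pos": [0,0,0],"roll": 0},
  {"grip": 0.0,"delta_pos": [0,0,0],"roll": 0},
  {"grip": 0.0,"delta_pos": [0,0,-0.006],"roll": 0},
  {"grip": 0.0,"delta_pos": [-0.01,0,-0.02],"roll": 0},
  {"grip": 0.0,"delta_pos": [-0.02,0,-0.04],"roll": 0},
  {"grip": 0.0,"delta_pos": [-0.02,0,-0.04],"roll": 0},
  {"grip": 0.0,"delta_pos": [-0.02,0,-0.04],"roll": 0},
], force=60)

```text
time: 42.15
position: [474.8, 181.4, 162.3]
tcp_rot: [0.09, 0.996, -0.0, -0.0]
contact_force: [-0.2, -0.6, -3.1]
width: 0.38
```

```bash
cat >> go.py <<'E'
GD=110. # grasp point height along block
def par_from(pitch,gd=None):
    """scoop origin (station) from TCP and pitch"""
    s,R,al=st(); q=w2s(s['position']); g=np.array([q[0],q[2]+19])
    o=spt(0,0,pitch,(-51,gd or GD)); return (g[0]-o[0],q[1],g[1]-o[2],pitch,np.radians(al-90-AL))
E
python3 - <<'E'
from go import *
b=snap('side');a=snap('top')
for i,p in enumerate((12,16,20)):
    par=par_from(np.radians(p)); ovs(b,par,(190,250,310,380),5,f'r_s{i}')
    print(p,np.round(par,2),'lip',np.round(spt(par[0],par[2],par[3],(36,0)),1))
ims=[cv2.imread(f'pics/r_s{i}.png')[:, :400] for i in range(3)]
cv2.imwrite('pics/r_all.png',cv2.resize(np.hstack(ims[:2]),(800,650)))
cv2.imwrite('pics/r_2.png',cv2.imread('pics/r_s2.png'))
E
```

```text
t 42.2 pos [473.8 181.4 161.5] alpha 169.7 w 0.39 F [-0.3  0.9 -2. ]
12 [-79.25 -76.38  62.33   0.21  -0.  ] lip [-44.  -75.   54.8]
t 42.2 pos [473.8 181.4 161.5] alpha 169.7 w 0.39 F [-0.3  0.9 -2. ]
16 [-87.56 -76.38  60.73   0.28  -0.  ] lip [-53.  -75.   50.8]
t 42.2 pos [473.8 181.4 161.5] alpha 169.7 w 0.39 F [-0.3  0.9 -2. ]
20 [-95.97 -76.38  59.72   0.35  -0.  ] lip [-62.1 -75.   47.4]
```

The pitch-16° overlay matches the lip corner at (108,400), so the lip is at station x -53, z 51. Lower it to just above the floor.

>>> drive_tool([
  {"grip": 0.0,"delta_pos": [-0.003,-0.001,0.015],"roll": 0},
  {"grip": 0.0,"delta_pos": [-0.006,-0.001,0.028],"roll": 0},
  {"grip": 0.0,"delta_pos": [-0.006,-0.001,0.035],"roll": 0},
  {"grip": 0.0,"delta_pos": [-0.006,-0.001,0.0385],"roll": 0},
  {"grip": 0.0,"delta_pos": [-0.006,-0.001,0.0385],"roll": 0},
  {"grip": 0.0,"delta_pos": [-0.006,-0.001,0.0385],"roll": 0},
])

```text
time: 42.85
position: [481.1, 179.7, 124.4]
tcp_rot: [0.09, 0.996, 0.0, 0.0]
contact_force: [-0.5, 0.7, -1.1]
width: 0.39
```

```bash
python3 - <<'E'
from go import *
b=snap('side');a=snap('top')
par=par_from(np.radians(16)); ovs(b,par,(190,250,310,380),5,'r_s4')
print(np.round(par,2),'lip',np.round(spt(par[0],par[2],par[3],(36,0)),1))
crop(a,110,210,130,275,5,'t_23c')
E
```

```text
t 43.0 pos [481.3 179.8 124.7] alpha 169.7 w 0.38 F [-0.  -0.8 -2. ]
[-79.91 -76.59  23.9    0.28  -0.  ] lip [-45.3 -75.   14. ]
```

>>> drive_tool([
  {"grip": 0.0,"delta_pos": [-0.002,-0.0005,0.0025],"roll": 0},
  {"grip": 0.0,"delta_pos": [-0.004,-0.0015,0.0025],"roll": 0},
  {"grip": 0.0,"delta_pos": [-0.004,-0.0015,0.0025],"roll": 0},
])

```text
time: 43.25
position: [484.9, 177.8, 121.8]
tcp_rot: [0.09, 0.996, 0.0, 0.0]
contact_force: [0.3, 0.9, -1.8]
width: 0.389
```

>>> drive_tool([
  {"grip": 0.0,"delta_pos": [-0.005,0.001,0.0005],"roll": 0},
  {"grip": 0.0,"delta_pos": [-0.01,0.001,0.0005],"roll": 0},
  {"grip": 0.0,"delta_pos": [-0.015,0.001,0.0005],"roll": 0},
  {"grip": 0.0,"delta_pos": [-0.02,0.001,0.0005],"roll": 0},
  {"grip": 0.0,"delta_pos": [-0.025,0.001,0.0005],"roll": 0},
  {"grip": 0.0,"delta_pos": [-0.03,0.001,0.0005],"roll": 0},
  {"grip": 0.0,"delta_pos": [-0.035,0.001,0.0005],"roll": 0},
  {"grip": 0.0,"delta_pos": [-0.04,0.001,0.0005],"roll": 0},
  {"grip": 0.0,"delta_pos": [-0.045,0.001,0.0005],"roll": 0},
])

```text
time: 44.15
position: [529.4, 170.3, 121.2]
tcp_rot: [0.09, 0.996, 0.0, -0.0]
contact_force: [-0.6, 0.4, -1.1]
width: 0.385
```

```bash
python3 - <<'E'
from go import *
b=snap('side');a=snap('top')
par=par_from(np.radians(16)); ovs(b,par,(140,240,300,370),5,'r_s5')
print(np.round(par,2),'lip',np.round(spt(par[0],par[2],par[3],(36,0)),1))
crop(a,110,210,130,275,5,'t_24c')
E
```

```text
t 44.2 pos [530.  170.1 121.3] alpha 169.7 w 0.38 F [ 0.  -0.4 -2. ]
[-30.33 -77.46  20.48   0.28  -0.  ] lip [  4.3 -75.   10.6]
```

The balls are now pushed ahead with no load. Continue.

>>> drive_tool([
  {"grip": 0.0,"delta_pos": [-0.005,0.001,0],"roll": 0},
  {"grip": 0.0,"delta_pos": [-0.01,0.002,0],"roll": 0},
  {"grip": 0.0,"delta_pos": [-0.015,0.002,0],"roll": 0},
  {"grip": 0.0,"delta_pos": [-0.02,0.002,0],"roll": 0},
  {"grip": 0.0,"delta_pos": [-0.025,0.002,0],"roll": 0},
  {"grip": 0.0,"delta_pos": [-0.03,0.002,0],"roll": 0},
  {"grip": 0.0,"delta_pos": [-0.035,0.002,0],"roll": 0},
  {"grip": 0.0,"delta_pos": [-0.04,0.002,0],"roll": 0},
])

```text
time: 45.05
position: [569.8, 165.1, 121.4]
tcp_rot: [0.09, 0.996, 0.0, 0.001]
contact_force: [-0.1, -0.0, -2.1]
width: 0.382
```

```bash
python3 - <<'E'
from go import *
b=snap('side');a=snap('top')
par=par_from(np.radians(16)); ovs(b,par,(120,230,280,360),5,'r_s6')
print(np.round(par,2),'lip',np.round(spt(par[0],par[2],par[3],(36,0)),1))
crop(a,110,210,130,275,5,'t_25c')
E
```

```text
t 45.1 pos [570.  164.9 121.4] alpha 169.7 w 0.39 F [-1.2  0.1 -2. ]
[  9.99 -75.48  20.64   0.28  -0.  ] lip [ 44.6 -75.   10.7]
```

Balls are riding onto the pan: two on it at about (350,340) and (395,305), the rest at the ramp. Continue to the foot and up the ramp.

>>> drive_tool([
  {"grip": 0.0,"delta_pos": [-0.005,0,0],"roll": 0},
  {"grip": 0.0,"delta_pos": [-0.01,0,0],"roll": 0},
  {"grip": 0.0,"delta_pos": [-0.014,0,-0.0005],"roll": 0},
  {"grip": 0.0,"delta_pos": [-0.018,0,-0.003],"roll": 0},
  {"grip": 0.0,"delta_pos": [-0.022,0,-0.0055],"roll": 0},
  {"grip": 0.0,"delta_pos": [-0.026,0,-0.008],"roll": 0},
  {"grip": 0.0,"delta_pos": [-0.03,0,-0.0105],"roll": 0},
  {"grip": 0.0,"delta_pos": [-0.034,0,-0.013],"roll": 0},
  {"grip": 0.0,"delta_pos": [-0.038,0,-0.0155],"roll": 0},
])

```text
time: 46.05
position: [606.6, 158.3, 137.0]
tcp_rot: [0.09, 0.996, 0.0, 0.0]
contact_force: [-1.1, 0.0, -2.8]
width: 0.385
```

```bash
python3 - <<'E'
from go import *
b=snap('side');a=snap('top')
par=par_from(np.radians(16)); ovs(b,par,(120,230,280,360),5,'r_s7')
print(np.round(par,2),'lip',np.round(spt(par[0],par[2],par[3],(36,0)),1))
crop(a,110,210,130,275,5,'t_26c')
E
```

```text
t 46.1 pos [607.2 158.1 137.3] alpha 169.7 w 0.38 F [-0.7 -0.6 -2.1]
[ 47.85 -75.48  36.47   0.28  -0.  ] lip [ 82.5 -75.   26.5]
```

The balls are piled between the pan and the far wall. Now tip the scoop lip-up by swinging the tool back and down about the lip, which rests on the ramp, with a softer grip.

```bash
python3 - <<'E'
import numpy as np
def rel(p):
    c,s=np.cos(np.radians(p)),np.sin(np.radians(p)); x,z=-87,110
    return np.array([c*x+s*z,-s*x+c*z])
for p in (16,13,10,7,4,1,-2,-5,-8,-10):
    d=rel(p)-rel(16); print(p,'tool x %.4f z %.4f'%(-d[0]/1000,-(d[1]-3.5)/1000))
E
```

```text
16 tool x -0.0000 z 0.0035
13 tool x 0.0067 z 0.0065
10 tool x 0.0133 z 0.0098
7 tool x 0.0196 z 0.0134
4 tool x 0.0258 z 0.0174
1 tool x 0.0318 z 0.0217
-2 tool x 0.0375 z 0.0263
-5 tool x 0.0429 z 0.0312
-8 tool x 0.0482 z 0.0364
-10 tool x 0.0515 z 0.0400
```

>>> drive_tool([
  {"grip": 0.0,"delta_pos": [0,0,0.002],"roll": 0},
  {"grip": 0.0,"delta_pos": [0,0,0.0035],"roll": 0},
  {"grip": 0.0,"delta_pos": [0.0067,0,0.0065],"roll": 0},
  {"grip": 0.0,"delta_pos": [0.0133,0,0.0098],"roll": 0},
  {"grip": 0.0,"delta_pos": [0.0196,0,0.0134],"roll": 0},
  {"grip": 0.0,"delta_pos": [0.0258,0,0.0174],"roll": 0},
  {"grip": 0.0,"delta_pos": [0.0258,0,0.0174],"roll": 0},
], force=12)

```text
time: 46.85
position: [579.0, 163.4, 118.5]
tcp_rot: [0.089, 0.996, -0.0, -0.001]
contact_force: [-0.6, -0.5, -2.4]
width: 0.389
```

```bash
python3 - <<'E'
from go import *
b=snap('side')
par=par_from(np.radians(4)); ovs(b,par,(120,230,280,360),5,'r_s8')
print(np.round(par,2),'lip',np.round(spt(par[0],par[2],par[3],(36,0)),1))
E
```

```text
t 46.9 pos [580.  163.2 119. ] alpha 169.7 w 0.39 F [-0.2 -0.9 -2.4]
[ 4.462e+01 -7.531e+01  2.467e+01  7.000e-02 -0.000e+00] lip [ 80.5 -75.   22.2]
```

The lip wasn't touching, since it sits about 3 mm higher than I reckoned. Go up again and repeat, pressed lower.

>>> drive_tool([
  {"grip": 0.0,"delta_pos": [-0.005,0,-0.004],"roll": 0},
  {"grip": 0.0,"delta_pos": [-0.01,0,-0.007],"roll": 0},
  {"grip": 0.0,"delta_pos": [-0.015,0,-0.01],"roll": 0},
  {"grip": 0.0,"delta_pos": [-0.02,0,-0.0135],"roll": 0},
  {"grip": 0.0,"delta_pos": [-0.026,0,-0.0165],"roll": 0},
  {"grip": 0.0,"delta_pos": [-0.029,0,-0.0165],"roll": 0},
  {"grip": 0.0,"delta_pos": [-0.029,0,-0.0145],"roll": 0},
  {"grip": 0.0,"delta_pos": [-0.029,0,-0.0125],"roll": 0},
  {"grip": 0.0,"delta_pos": [-0.029,0,-0.0105],"roll": 0},
  {"grip": 0.0,"delta_pos": [-0.029,0,-0.0105],"roll": 0},
], force=60)

```text
time: 47.9
position: [608.8, 157.9, 129.2]
tcp_rot: [0.09, 0.996, -0.0, -0.001]
contact_force: [-0.3, -0.1, -2.6]
width: 0.387
```

```bash
python3 - <<'E'
from go import *
b=snap('side')
par=par_from(np.radians(16)); ovs(b,par,(120,230,280,360),5,'r_s9')
print(np.round(par,2),'lip',np.round(spt(par[0],par[2],par[3],(36,0)),1))
E
```

```text
t 48.0 pos [608.9 157.9 129.5] alpha 169.7 w 0.38 F [-1.  -0.1 -2.7]
[ 49.56 -75.36  28.67   0.28  -0.  ] lip [ 84.2 -75.   18.7]
```

```bash
sed -i "s/'wL':\[-42,50,40\],'wR':\[-42,-50,40\]/'wL':[-42,50,48],'wR':[-42,-50,48],'u1':[-42,50,0],'u2':[-42,-50,0]/; s/('wL','wR'))/('wL','wR'),('wL','u1'),('u1','u2'),('u2','wR'),('u1','lipL'))/" go.py; python3 - <<'E'
from go import *
b=snap('side')
ims=[]
for p in (12,16,20):
    par=par_from(np.radians(p)); ovs(b,par,(140,240,230,345),6,'tmp'); ims.append(cv2.imread('pics/tmp.png'))
    print(p,'lip',np.round(spt(par[0],par[2],par[3],(36,0)),1))
cv2.imwrite('pics/r_10.png',cv2.resize(np.hstack(ims),(800,311)))
cv2.imwrite('pics/r_10a.png',ims[0]);cv2.imwrite('pics/r_10b.png',ims[2])
E
```

```text
t 48.0 pos [609.1 157.9 129.6] alpha 169.7 w 0.38 F [ 0.   0.4 -1.9]
12 lip [ 93.2 -75.   22.9]
t 48.0 pos [609.1 157.9 129.6] alpha 169.7 w 0.38 F [ 0.   0.4 -1.9]
16 lip [ 84.3 -75.   18.9]
t 48.0 pos [609.1 157.9 129.6] alpha 169.7 w 0.38 F [ 0.   0.4 -1.9]
20 lip [ 75.1 -75.   15.5]
```

Pitch is really about 19.5° and the grip height 106 mm, so the lip is only now about to touch the ramp. Rotating about it from here.

```bash
sed -i 's/^GD=110\./GD=106./' go.py; python3 - <<'E'
import numpy as np
def rel(p):
    c,s=np.cos(np.radians(p)),np.sin(np.radians(p)); x,z=-87,106
    return np.array([c*x+s*z,-s*x+c*z])
for p in (19.5,16,12.5,9,5.5,2,-1.5,-5,-8.5):
    d=rel(p)-rel(19.5); print(p,'tool x %.4f z %.4f'%(-d[0]/1000,-(d[1]-4)/1000))
E
```

```text
19.5 tool x -0.0000 z 0.0040
16 tool x 0.0078 z 0.0071
12.5 tool x 0.0154 z 0.0106
9 tool x 0.0227 z 0.0147
5.5 tool x 0.0298 z 0.0191
2 tool x 0.0366 z 0.0240
-1.5 tool x 0.0431 z 0.0293
-5 tool x 0.0493 z 0.0349
-8.5 tool x 0.0551 z 0.0410
```

>>> drive_tool([
  {"grip": 0.0,"delta_pos": [0,0,0.002],"roll": 0},
  {"grip": 0.0,"delta_pos": [0,0,0.004],"roll": 0},
  {"grip": 0.0,"delta_pos": [0.004,0,0.0056],"roll": 0},
  {"grip": 0.0,"delta_pos": [0.0078,0,0.0071],"roll": 0},
  {"grip": 0.0,"delta_pos": [0.0115,0,0.0088],"roll": 0},
  {"grip": 0.0,"delta_pos": [0.0154,0,0.0106],"roll": 0},
  {"grip": 0.0,"delta_pos": [0.0154,0,0.0106],"roll": 0},
], force=18)

```text
time: 48.7
position: [593.5, 161.0, 119.1]
tcp_rot: [0.09, 0.996, 0.0, -0.0]
contact_force: [-0.7, -0.4, 2.5]
width: 0.389
```

```bash
python3 - <<'E'
from go import *
b=snap('side')
par=par_from(np.radians(13)); ovs(b,par,(140,240,260,360),5,'r_11')
print(np.round(par,2),'lip',np.round(spt(par[0],par[2],par[3],(36,0)),1))
E
```

```text
t 48.8 pos [593.7 160.9 119.2] alpha 169.7 w 0.39 F [-1.8  0.8  1.3]
[ 41.17 -75.13  23.47   0.23  -0.  ] lip [ 76.2 -75.   15.4]
```

Contact is made and it is rotating. Continue.

>>> drive_tool([
  {"grip": 0.0,"delta_pos": [0.0036,0,0.0045],"roll": 0},
  {"grip": 0.0,"delta_pos": [0.0073,0,0.0071],"roll": 0},
  {"grip": 0.0,"delta_pos": [0.011,0,0.0093],"roll": 0},
  {"grip": 0.0,"delta_pos": [0.0144,0,0.0115],"roll": 0},
  {"grip": 0.0,"delta_pos": [0.018,0,0.014],"roll": 0},
  {"grip": 0.0,"delta_pos": [0.0212,0,0.0164],"roll": 0},
  {"grip": 0.0,"delta_pos": [0.0245,0,0.019],"roll": 0},
  {"grip": 0.0,"delta_pos": [0.0277,0,0.0217],"roll": 0},
  {"grip": 0.0,"delta_pos": [0.0277,0,0.0217],"roll": 0},
])

```text
time: 49.65
position: [567.0, 165.7, 97.6]
tcp_rot: [0.09, 0.996, 0.0, 0.0]
contact_force: [-0.9, 1.3, 3.3]
width: 0.392
```

```bash
python3 - <<'E'
from go import *
b=snap('side')
par=par_from(np.radians(2)); ovs(b,par,(140,240,260,360),5,'r_12')
print(np.round(par,2),'lip',np.round(spt(par[0],par[2],par[3],(36,0)),1))
E
```

```text
t 49.7 pos [567.  165.7  97.6] alpha 169.7 w 0.39 F [-1.3 -0.4  3.6]
[ 3.550e+01 -7.519e+01  8.930e+00  3.000e-02 -0.000e+00] lip [ 71.5 -75.    7.7]
```

>>> drive_tool([
  {"grip": 0.0,"delta_pos": [0.002,0,0.002],"roll": 0},
  {"grip": 0.0,"delta_pos": [0.004,0,0.004],"roll": 0},
  {"grip": 0.0,"delta_pos": [0.004,0,0.005],"roll": 0},
])

```text
time: 50.0
position: [564.6, 166.2, 95.0]
tcp_rot: [0.09, 0.996, 0.001, 0.001]
contact_force: [-5.0, -1.3, 21.9]
width: 0.386
```

```bash
python3 - <<'E'
from go import *
b=snap('side'); a=snap('top'); crop(a,110,210,130,275,5,'t_30c')
for p in (0,-4):
    par=par_from(np.radians(p)); ovs(b,par,(140,240,260,360),5,f'r_13_{-p}')
    print(np.round(par,2),'lip',np.round(spt(par[0],par[2],par[3],(36,0)),1),'back',np.round(spt(par[0],par[2],par[3],(-60,0)),1))
E
```

```text
t 50.1 pos [564.5 166.2  95. ] alpha 169.7 w 0.39 F [-3.4 -1.4 16.8]
[ 36.66 -75.18   8.     0.    -0.  ] lip [ 72.7 -75.    8. ] back [-23.3 -75.    8. ]
t 50.1 pos [564.5 166.2  95. ] alpha 169.7 w 0.39 F [-3.4 -1.4 16.8]
[ 4.393e+01 -7.518e+01  1.181e+01 -7.000e-02 -0.000e+00] lip [ 79.8 -75.   14.3] back [-15.9 -75.    7.6]
```

The back is now on the floor (Fz about 20 N) and the lip is up. The top view shows the pan under the balls, with one yellow ball at (237,152) still at the lip. Lock the grip and drive up along the ramp.

>>> drive_tool([
  {"grip": 0.0,"delta_pos": [0,0,-0.002],"roll": 0},
  {"grip": 0.0,"delta_pos": [0,0,-0.004],"roll": 0},
  {"grip": 0.0,"delta_pos": [0,0,-0.005],"roll": 0},
  {"grip": 0.0,"delta_pos": [-0.004,0,-0.008],"roll": 0},
  {"grip": 0.0,"delta_pos": [-0.008,0,-0.011],"roll": 0},
  {"grip": 0.0,"delta_pos": [-0.012,0,-0.0135],"roll": 0},
  {"grip": 0.0,"delta_pos": [-0.016,0,-0.016],"roll": 0},
  {"grip": 0.0,"delta_pos": [-0.02,0,-0.0185],"roll": 0},
  {"grip": 0.0,"delta_pos": [-0.02,0,-0.0185],"roll": 0},
  {"grip": 0.0,"delta_pos": [-0.02,0,-0.0185],"roll": 0},
], force=60)

```text
time: 51.1
position: [582.7, 162.6, 111.0]
tcp_rot: [0.09, 0.996, 0.0, -0.0]
contact_force: [0.2, 0.1, -2.1]
width: 0.388
```

```bash
python3 - <<'E'
from go import *
b=snap('side'); a=snap('top'); crop(a,110,210,130,275,5,'t_31c')
par=par_from(np.radians(-5)); ovs(b,par,(120,230,260,360),5,'r_14')
print(np.round(par,2),'lip',np.round(spt(par[0],par[2],par[3],(36,0)),1))
E
```

```text
t 51.2 pos [582.4 162.7 110.8] alpha 169.7 w 0.38 F [ 0.3 -0.4 -2.5]
[ 63.89 -75.42  28.67  -0.09  -0.  ] lip [ 99.8 -75.   31.8]
```

All seven look to be in the pan, which has a clear green strip ahead of them at the lip. Lift gently.

>>> drive_tool([
  {"grip": 0.0,"delta_pos": [0,0,-0.001],"roll": 0},
  {"grip": 0.0,"delta_pos": [0,0,-0.003],"roll": 0},
  {"grip": 0.0,"delta_pos": [0.001,0,-0.006],"roll": 0},
  {"grip": 0.0,"delta_pos": [0.002,0,-0.01],"roll": 0},
  {"grip": 0.0,"delta_pos": [0.004,0,-0.015],"roll": 0},
  {"grip": 0.0,"delta_pos": [0.006,0,-0.02],"roll": 0},
  {"grip": 0.0,"delta_pos": [0.008,0,-0.025],"roll": 0},
  {"grip": 0.0,"delta_pos": [0.01,0,-0.03],"roll": 0},
  {"grip": 0.0,"delta_pos": [0.012,0,-0.035],"roll": 0},
  {"grip": 0.0,"delta_pos": [0.014,0,-0.04],"roll": 0},
  {"grip": 0.0,"delta_pos": [0.016,0,-0.044],"roll": 0},
  {"grip": 0.0,"delta_pos": [0.017,0,-0.047],"roll": 0},
  {"grip": 0.0,"delta_pos": [0.018,0,-0.049],"roll": 0},
  {"grip": 0.0,"delta_pos": [0.018,0,-0.05],"roll": 0},
  {"grip": 0.0,"delta_pos": [0.018,0,-0.05],"roll": 0},
])

```text
time: 52.7
position: [565.0, 165.8, 161.1]
tcp_rot: [0.09, 0.996, 0.0, 0.0]
contact_force: [0.3, 0.3, -2.4]
width: 0.384
```

```bash
python3 - <<'E'
from go import *
b=snap('side'); a=snap('top'); crop(a,110,210,130,275,5,'t_32c')
par=par_from(np.radians(-5)); ovs(b,par,(120,200,280,340),5,'r_15')
print(np.round(par,2),'lip',np.round(spt(par[0],par[2],par[3],(36,0)),1))
E
```

```text
t 52.8 pos [565.  165.8 160.9] alpha 169.7 w 0.39 F [-0.1  1.  -2.5]
[ 46.22 -75.45  78.71  -0.09  -0.  ] lip [ 82.1 -75.   81.9]
```

The pan is loaded and I can see no ball left in the visible part of the tray. Traverse gently to the hopper.

>>> drive_tool([
  {"grip": 0.0,"delta_pos": [0,0.001,0],"roll": 0},
  {"grip": 0.0,"delta_pos": [0,0.003,0],"roll": 0},
  {"grip": 0.0,"delta_pos": [0,0.006,0],"roll": 0},
  {"grip": 0.0,"delta_pos": [0,0.01,0],"roll": 0},
  {"grip": 0.0,"delta_pos": [0,0.015,0],"roll": 0},
  {"grip": 0.0,"delta_pos": [0,0.021,0],"roll": 0},
  {"grip": 0.0,"delta_pos": [0,0.028,0],"roll": 0},
  {"grip": 0.0,"delta_pos": [0,0.036,0],"roll": 0},
  {"grip": 0.0,"delta_pos": [0,0.045,0],"roll": 0},
  {"grip": 0.0,"delta_pos": [0,0.054,0],"roll": 0},
  {"grip": 0.0,"delta_pos": [0,0.063,0],"roll": 0},
  {"grip": 0.0,"delta_pos": [0,0.072,0],"roll": 0},
  {"grip": 0.0,"delta_pos": [0,0.081,0],"roll": 0},
  {"grip": 0.0,"delta_pos": [0,0.09,0],"roll": 0},
  {"grip": 0.0,"delta_pos": [0,0.099,0],"roll": 0},
  {"grip": 0.0,"delta_pos": [0,0.108,0],"roll": 0},
  {"grip": 0.0,"delta_pos": [0,0.116,0],"roll": 0},
  {"grip": 0.0,"delta_pos": [0,0.123,0],"roll": 0},
  {"grip": 0.0,"delta_pos": [0,0.129,0],"roll": 0},
  {"grip": 0.0,"delta_pos": [0,0.134,0],"roll": 0},
])

```text
time: 54.8
position: [589.0, 298.1, 161.0]
tcp_rot: [0.09, 0.996, -0.0, -0.0]
contact_force: [-0.3, -0.4, -3.7]
width: 0.385
```

>>> drive_tool([
  {"grip": 0.0,"delta_pos": [0,0.004,0],"roll": 0},
  {"grip": 0.0,"delta_pos": [0,0.007,0],"roll": 0},
  {"grip": 0.0,"delta_pos": [0.001,0.009,0],"roll": 0},
  {"grip": 0.0,"delta_pos": [0.002,0.01,0.001],"roll": 0},
  {"grip": 0.0,"delta_pos": [0.003,0.01,0.003],"roll": 0},
  {"grip": 0.0,"delta_pos": [0.003,0.01,0.006],"roll": 0},
  {"grip": 0.0,"delta_pos": [0.003,0.01,0.01],"roll": 0},
  {"grip": 0.0,"delta_pos": [0.003,0.01,0.014],"roll": 0},
  {"grip": 0.0,"delta_pos": [0.003,0.01,0.018],"roll": 0},
  {"grip": 0.0,"delta_pos": [0.003,0.01,0.02],"roll": 0},
  {"grip": 0.0,"delta_pos": [0.003,0.01,0.02],"roll": 0},
])

```text
time: 55.9
position: [587.6, 308.0, 140.5]
tcp_rot: [0.09, 0.996, -0.0, -0.0]
contact_force: [-0.4, -0.2, -2.1]
width: 0.388
```

```bash
python3 - <<'E'
from go import *
b=snap('side'); a=snap('top'); crop(a,50,210,120,275,4,'t_33c')
par=par_from(np.radians(-5)); ovs(b,par,(65,230,225,370),5,'r_16'); crop(b,60,310,220,420,3,'s_33c')
print(np.round(par,2),'lip',np.round(spt(par[0],par[2],par[3],(36,0)),1))
E
```

```text
t 56.0 pos [587.9 308.1 141. ] alpha 169.7 w 0.38 F [ 0.1  0.3 -2.6]
[43.43 68.66 58.9  -0.09 -0.  ] lip [ 79.3 -75.   62. ]
```

The tray is completely empty and all the balls are in the pan over the hopper. Move back and lower gently so the lip sits well inside the walls.

>>> drive_tool([
  {"grip": 0.0,"delta_pos": [0.001,0,0.001],"roll": 0},
  {"grip": 0.0,"delta_pos": [0.003,0,0.002],"roll": 0},
  {"grip": 0.0,"delta_pos": [0.006,0,0.004],"roll": 0},
  {"grip": 0.0,"delta_pos": [0.009,0,0.006],"roll": 0},
  {"grip": 0.0,"delta_pos": [0.012,0,0.008],"roll": 0},
  {"grip": 0.0,"delta_pos": [0.015,0,0.01],"roll": 0},
  {"grip": 0.0,"delta_pos": [0.018,0,0.012],"roll": 0},
  {"grip": 0.0,"delta_pos": [0.021,0,0.014],"roll": 0},
  {"grip": 0.0,"delta_pos": [0.024,0,0.016],"roll": 0},
  {"grip": 0.0,"delta_pos": [0.027,0,0.018],"roll": 0},
  {"grip": 0.0,"delta_pos": [0.03,0,0.019],"roll": 0},
  {"grip": 0.0,"delta_pos": [0.033,0,0.02],"roll": 0},
  {"grip": 0.0,"delta_pos": [0.035,0,0.02],"roll": 0},
  {"grip": 0.0,"delta_pos": [0.036,0,0.02],"roll": 0},
  {"grip": 0.0,"delta_pos": [0.036,0,0.02],"roll": 0},
])

```text
time: 57.5
position: [552.4, 314.6, 121.2]
tcp_rot: [0.09, 0.996, 0.0, 0.0]
contact_force: [0.1, 0.8, -2.3]
width: 0.384
```

>>> drive_tool([
  {"grip": 0.0,"delta_pos": [0,0,0],"roll": 0},
  {"grip": 0.0,"delta_pos": [0,0,0],"roll": 0},
  {"grip": 0.0,"delta_pos": [0,0,0],"roll": 0},
  {"grip": 0.0,"delta_pos": [0,0,0],"roll": 0},
  {"grip": 0.0,"delta_pos": [0,0,0],"roll": 0},
  {"grip": 0.0,"delta_pos": [0,0,0],"roll": 0},
], force=6)

```text
time: 58.1
position: [552.4, 314.5, 121.0]
tcp_rot: [0.09, 0.996, 0.0, -0.0]
contact_force: [-0.3, -0.6, -2.3]
width: 0.39
```

```bash
python3 - <<'E'
from go import *
b=snap('side'); a=snap('top'); crop(a,50,210,120,275,4,'t_34c')
crop(b,60,310,220,420,3,'s_34c')
par=par_from(np.radians(-5)); print(np.round(par,2))
E
```

```text
t 58.2 pos [552.4 314.5 121.1] alpha 169.7 w 0.39 F [ 0.5  0.4 -1.8]
[ 7.38 68.66 38.91 -0.09 -0.  ]
```

>>> drive_tool([
  {"grip": 0.0,"delta_pos": [0,0,0],"roll": 0},
  {"grip": 0.0,"delta_pos": [0,0,0],"roll": 0},
  {"grip": 0.0,"delta_pos": [0,0,0],"roll": 0},
  {"grip": 0.0,"delta_pos": [0,0,0],"roll": 0},
  {"grip": 0.0,"delta_pos": [0,0,0],"roll": 0},
], force=3)

```text
time: 58.7
position: [552.6, 314.5, 121.1]
tcp_rot: [0.09, 0.996, 0.0, 0.0]
contact_force: [1.1, 0.1, -2.7]
width: 0.389
```

```bash
python3 - <<'E'
from go import *
b=snap('side'); a=snap('top'); crop(a,50,210,120,275,4,'t_35c')
for p in (-5,):
  par=par_from(np.radians(p)); ovs(b,par,(80,300,240,420),5,'r_35'); print(np.round(par,2))
E
```

```text
t 58.8 pos [552.6 314.5 121.1] alpha 169.7 w 0.39 F [ 0.3 -0.3 -2.1]
[ 7.55 68.64 38.97 -0.09 -0.  ]
```

At 3 N the scoop swings lip-down. Hold on and look again.

>>> drive_tool([
  {"grip": 0.0,"delta_pos": [0,0,0],"roll": 0},
  {"grip": 0.0,"delta_pos": [0,0,0],"roll": 0},
  {"grip": 0.0,"delta_pos": [0,0,0],"roll": 0},
  {"grip": 0.0,"delta_pos": [0,0,0],"roll": 0},
  {"grip": 0.0,"delta_pos": [0,0,0],"roll": 0},
])

```text
time: 59.3
position: [552.5, 314.5, 121.1]
tcp_rot: [0.09, 0.996, 0.0, 0.0]
contact_force: [0.5, 0.4, -1.0]
width: 0.389
```

```bash
python3 - <<'E'
from go import *
b=snap('side'); a=snap('top'); crop(a,50,210,120,275,4,'t_36c')
crop(b,60,310,220,420,3,'s_36c')
E
```

```text
(no output)
```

All 7 balls are in the hopper (top crop, rows 105-190). Clamp, lift straight up and carry the scoop to the mat.

>>> drive_tool([
  {"grip": 0.0,"delta_pos": [0,0,0],"roll": 0},
  {"grip": 0.0,"delta_pos": [0,0,0],"roll": 0},
  {"grip": 0.0,"delta_pos": [0,0,-0.01],"roll": 0},
  {"grip": 0.0,"delta_pos": [0,0,-0.03],"roll": 0},
  {"grip": 0.0,"delta_pos": [0,0,-0.06],"roll": 0},
  {"grip": 0.0,"delta_pos": [0,0,-0.1],"roll": 0},
  {"grip": 0.0,"delta_pos": [0,0,-0.14],"roll": 0},
  {"grip": 0.0,"delta_pos": [0,0,-0.15],"roll": 0},
  {"grip": 0.0,"delta_pos": [0,0,-0.15],"roll": 0},
], force=50)

```text
time: 60.3
position: [552.9, 314.9, 273.4]
tcp_rot: [0.09, 0.996, 0.002, 0.001]
contact_force: [-1.0, 0.1, -2.8]
width: 0.387
```

```bash
python3 - <<'E'
from go import *
a=snap('top'); b=snap('side'); crop(a,50,210,120,275,4,'t_37c'); crop(b,60,310,160,420,3,'s_37c')
yaw=np.radians(169.7-180); print(yaw)
o=np.array([671,-169])
g=o+Rz(yaw)[:2,:2]@np.array([-51+106*np.sin(np.radians(22)),0]); print('pivot if pitched 22',g, 'flat', o+Rz(yaw)[:2,:2]@np.array([-51,0]))
plan([[g[0],g[1],270]],169.7)
E
```

```text
-0.17976891295541614
pivot if pitched 22 [ 659.89026424 -166.98101883] flat [ 620.82186307 -159.88108703]
t 60.4 pos [551.2 314.3 269.6] alpha 169.7 w 0.39 F [ 0.1 -0.  -2.1]
[-0.1929, -0.4541, -0.0002] roll 0.0 dist 0.493
```

>>> drive_tool([
  {"grip": 0.0,"delta_pos": [-0.008,-0.02,0],"roll": 0},
  {"grip": 0.0,"delta_pos": [-0.024,-0.055,0],"roll": 0},
  {"grip": 0.0,"delta_pos": [-0.043,-0.1,0],"roll": 0},
  {"grip": 0.0,"delta_pos": [-0.062,-0.145,0],"roll": 0},
  {"grip": 0.0,"delta_pos": [-0.081,-0.19,0],"roll": 0},
  {"grip": 0.0,"delta_pos": [-0.1,-0.235,0],"roll": 0},
  {"grip": 0.0,"delta_pos": [-0.119,-0.28,0],"roll": 0},
  {"grip": 0.0,"delta_pos": [-0.138,-0.325,0],"roll": 0},
  {"grip": 0.0,"delta_pos": [-0.157,-0.37,0],"roll": 0},
  {"grip": 0.0,"delta_pos": [-0.176,-0.415,0],"roll": 0},
  {"grip": 0.0,"delta_pos": [-0.19,-0.445,0],"roll": 0},
  {"grip": 0.0,"delta_pos": [-0.193,-0.454,0],"roll": 0},
  {"grip": 0.0,"delta_pos": [-0.193,-0.454,0.03],"roll": 0},
  {"grip": 0.0,"delta_pos": [-0.193,-0.454,0.07],"roll": 0},
  {"grip": 0.0,"delta_pos": [-0.193,-0.454,0.1],"roll": 0},
  {"grip": 0.0,"delta_pos": [-0.193,-0.454,0.12],"roll": 0},
  {"grip": 0.0,"delta_pos": [-0.193,-0.454,0.12],"roll": 0},
])

```text
time: 62.1
position: [657.7, -163.9, 145.4]
tcp_rot: [0.089, 0.996, 0.001, -0.005]
contact_force: [-0.7, 0.9, -1.9]
width: 0.386
```

```bash
python3 - <<'E'
from go import *
s,R,al=st()
a=snap('top','t_38'); b=snap('side','s_38'); crop(b,170,320,100,240,5,'s_38c'); crop(a,240,400,90,230,5,'t_38c')
xm=np.load('poses.npy')[2]; print(xm)
E
```

```text
t 62.1 pos [ 657.7 -163.9  145.4] alpha 169.8 w 0.39 F [-0.7  0.9 -1.9]
[ 6.68967190e+02 -1.69366460e+02  2.68657707e-03]
```

The scoop is over the mat, lip about 30 mm above it. Lower, then swing flat about the lip with a light grip.

>>> drive_tool([
  {"grip": 0.0,"delta_pos": [0,0,0.012],"roll": 0},
  {"grip": 0.0,"delta_pos": [0,0,0.022],"roll": 0},
  {"grip": 0.0,"delta_pos": [0,0,0.028],"roll": 0},
  {"grip": 0.0,"delta_pos": [0,0,0.032],"roll": 0},
  {"grip": 0.0,"delta_pos": [0.001,0,0.035],"roll": 0},
  {"grip": 0.0,"delta_pos": [0.006,0,0.038],"roll": 0},
  {"grip": 0.0,"delta_pos": [0.011,0,0.0405],"roll": 0},
  {"grip": 0.0,"delta_pos": [0.016,0,0.043],"roll": 0},
  {"grip": 0.0,"delta_pos": [0.021,0,0.0455],"roll": 0},
  {"grip": 0.0,"delta_pos": [0.026,0,0.048],"roll": 0},
  {"grip": 0.0,"delta_pos": [0.031,0,0.0505],"roll": 0},
  {"grip": 0.0,"delta_pos": [0.036,0,0.053],"roll": 0},
  {"grip": 0.0,"delta_pos": [0.041,0,0.055],"roll": 0},
  {"grip": 0.0,"delta_pos": [0.043,0,0.056],"roll": 0},
  {"grip": 0.0,"delta_pos": [0.043,0,0.056],"roll": 0},
], force=8)

```text
time: 63.7
position: [618.7, -159.0, 95.2]
tcp_rot: [0.09, 0.996, 0.0, 0.0]
contact_force: [-0.1, 0.4, -0.3]
width: 0.387
```

```bash
python3 - <<'E'
from go import *
s,R,al=st()
b=snap('side'); crop(b,170,320,100,240,5,'s_39c')
E
```

```text
t 63.7 pos [ 618.7 -159.    95.2] alpha 169.7 w 0.39 F [-0.1  0.4 -0.3]
```

>>> drive_tool([
  {"grip": 0.0,"delta_pos": [0.003,0,0.002],"roll": 0},
  {"grip": 0.0,"delta_pos": [0.006,0,0.004],"roll": 0},
  {"grip": 0.0,"delta_pos": [0.009,0,0.006],"roll": 0},
  {"grip": 0.0,"delta_pos": [0.01,0,0.008],"roll": 0},
  {"grip": 0.0,"delta_pos": [0.01,0,0.008],"roll": 0},
], force=5)

```text
time: 64.25
position: [610.2, -157.5, 88.2]
tcp_rot: [0.09, 0.996, -0.0, 0.002]
contact_force: [0.3, 0.3, 4.8]
width: 0.39
```

```bash
python3 - <<'E'
from go import *
s,R,al=st()
b=snap('side'); crop(b,170,320,100,240,5,'s_40c')
E
```

```text
t 64.2 pos [ 610.2 -157.5   88.2] alpha 169.7 w 0.39 F [0.3 0.3 4.8]
```

>>> drive_tool([
  {"grip": 0.45,"delta_pos": [0,0,0],"roll": 0},
  {"grip": 0.5,"delta_pos": [0,0,0],"roll": 0},
  {"grip": 0.6,"delta_pos": [0,0,0],"roll": 0},
  {"grip": 0.7,"delta_pos": [0,0,0],"roll": 0},
  {"grip": 0.7,"delta_pos": [0,0,-0.01],"roll": 0},
  {"grip": 0.7,"delta_pos": [0,0,-0.03],"roll": 0},
  {"grip": 0.7,"delta_pos": [0,0,-0.06],"roll": 0},
  {"grip": 0.7,"delta_pos": [0,0,-0.1],"roll": 0},
  {"grip": 0.7,"delta_pos": [0,0,-0.15],"roll": 0},
  {"grip": 0.7,"delta_pos": [0,0,-0.18],"roll": 0},
  {"grip": 0.7,"delta_pos": [0,0,-0.18],"roll": 0},
])

```text
time: 65.4
position: [611.4, -158.7, 273.3]
tcp_rot: [0.09, 0.996, -0.0, 0.005]
contact_force: [-0.2, -0.2, -0.3]
width: 0.703
```

>>> drive_tool([
  {"grip": 0.7,"delta_pos": [0,0.04,0],"roll": 0},
  {"grip": 0.7,"delta_pos": [0,0.08,0],"roll": 0},
  {"grip": 0.7,"delta_pos": [0,0.12,-0.01],"roll": 0},
  {"grip": 0.7,"delta_pos": [0,0.16,-0.02],"roll": 0},
  {"grip": 0.7,"delta_pos": [0,0.18,-0.02],"roll": 0},
  {"grip": 0.7,"delta_pos": [0,0.18,-0.02],"roll": 0},
])

```text
time: 66.0
position: [641.1, 25.0, 286.1]
tcp_rot: [0.086, 0.996, 0.001, -0.001]
contact_force: [-0.1, -0.3, 0.4]
width: 0.702
```

```bash
cat h.py | head -60; ls pics | tail -5; python3 - <<'E'
from h import *
from station import r
import cv2
a=r.snapshot("top");b=r.snapshot("side")
cv2.imwrite("pics/fin_top.png",a["img"][:,:,::-1]);cv2.imwrite("pics/fin_side.png",b["img"][:,:,::-1])
print(r.get_state()["contact_force"])
E
```

```text
from station import r
import numpy as np, cv2
def snap(n,save=None):
    d=r.snapshot(n); d['img']=np.ascontiguousarray(d['img'][:,:,::-1])
    d['K']=np.array([[d['fx'],0,d['cx']],[0,d['fy'],d['cy']],[0,0,1.]])
    d['R']=np.array(d['R']); d['t']=np.array(d['t'])
    if save: cv2.imwrite(f'pics/{save}.png',d['img'])
    return d
def crop(d,c0,c1,r0,r1,k,name):
    im=cv2.resize(d['img'][r0:r1,c0:c1],None,fx=k,fy=k,interpolation=cv2.INTER_CUBIC)
    cv2.imwrite(f'pics/{name}.png',im)
def proj(d,X):
    X=np.atleast_2d(X).astype(float); p,_=cv2.projectPoints(X,cv2.Rodrigues(d['R'])[0],d['t'],d['K'],None); return p[:,0]
def back(d,uv,z):
    uv=np.atleast_2d(uv).astype(float); out=[]
    C=-d['R'].T@d['t']
    for u,v in uv:
        ray=d['R'].T@np.array([(u-d['cx'])/d['fx'],(v-d['cy'])/d['fy'],1]); out.append(C+ray*(z-C[2])/ray[2])
    return np.array(out)
def Rz(a): return np.array([[np.cos(a),-np.sin(a),0],[np.sin(a),np.cos(a),0],[0,0,1]])
t_station0.png
tmp.png
top0.png
tr_a.png
tr_b.png
[-0.50760547 -1.05323016 -0.09488534]
```

View pics/fin_top.png

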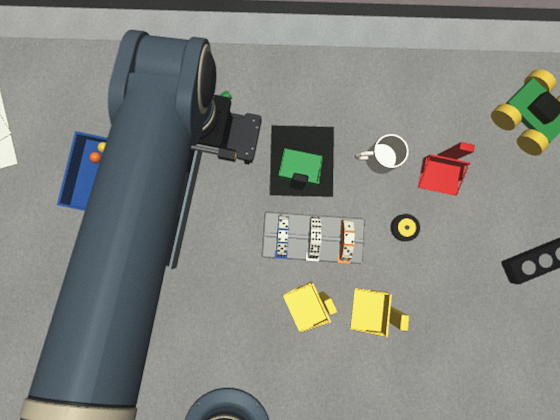

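View pics/fin_side.png

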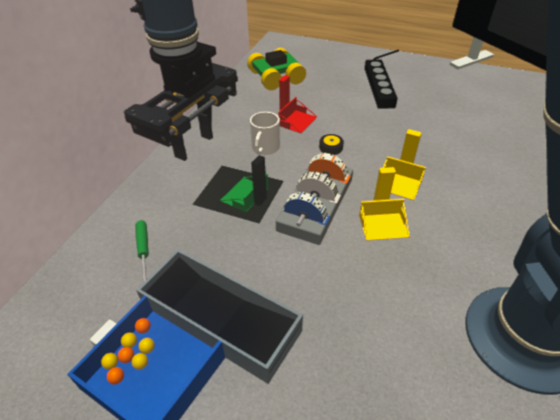

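The top view shows the scoop standing free on the mat with its pan at (300,165). The side view shows 7 balls in the hopper (80–155, 320–380), an empty tray, and the mug, spare wheel and screwdriver where they were. I'll measure the scoop pose and the wheels next.

```bash
cat fit.py wang.py | head -90; python3 - <<'E'
from h import *
a=snap("top","f2t");b=snap("side","f2s")
crop(a,260,345,115,205,6,"f2_scoop");crop(b,185,300,140,225,6,"f2_sscoop");crop(a,255,375,200,275,6,"f2_cnt");crop(b,60,310,245,400,3,"f2_st")
E
```

```text
from h import *
from scipy.optimize import least_squares
def uc(p,k,o): return (np.array(p,float)+.5)/k-.5+np.array(o)
def fit(d,P,uv,x0):
    f=lambda x:(proj(d,np.array(P)@Rz(x[2]).T+[x[0],x[1],0])-uv).ravel()
    s=least_squares(f,x0); return s.x,np.abs(s.fun).max()
def tr(x,P): return np.array(P,float)@Rz(x[2]).T+[x[0],x[1],0]
C=[[55,122,38],[55,-122,38],[-55,-122,38],[-55,122,38]]
T=[[116,-16,60],[116,-134,60],[-177,-134,60],[-177,-16,60],[94,160,60],[-84,160,60]]
M=[[90,80,3],[90,-80,3],[-90,-80,3],[-90,80,3]]
S=[[36,50,3+2],[36,-50,3+2]]
from fit import *
def wheel_pt(xc,yo,th,R=48): # th from top towards +x
    return tr(xc,[[R*np.sin(th),yo,44+R*np.cos(th)]])[0]
def ang_from(d,xc,yo,uv,lower,R=48.0):
    # boundary between lower and lower+1 seen at uv; minimise distance along the wheel's image direction
    ths=np.linspace(-1.4,1.4,2801)
    P=np.array([wheel_pt(xc,yo,t,R) for t in ths]); p=proj(d,P)
    # centre yo irrelevant: use row only for top view
    i=np.argmin(np.hypot(*(p-uv).T)); return ths[i]+0.62832*(lower+.5)
```

View pics/f2_scoop.png

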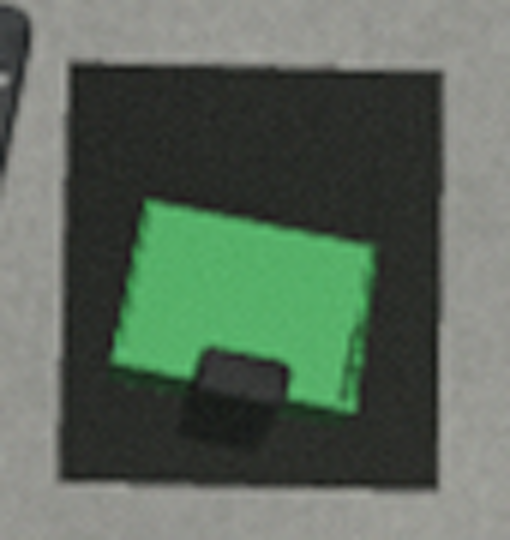

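View pics/f2_sscoop.png

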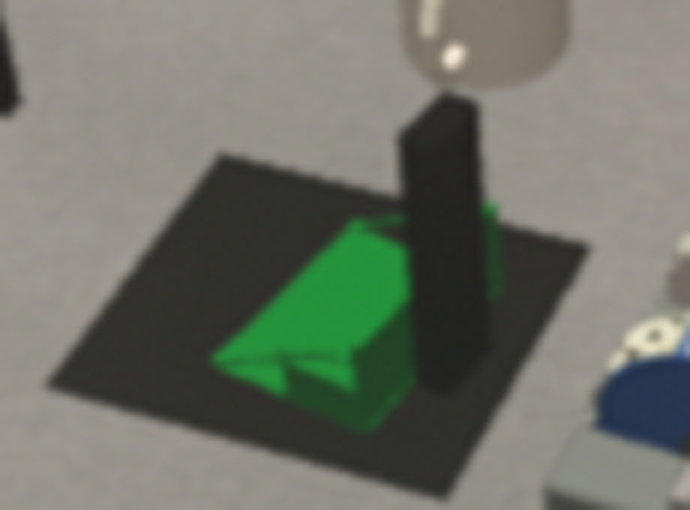

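View pics/f2_cnt.png

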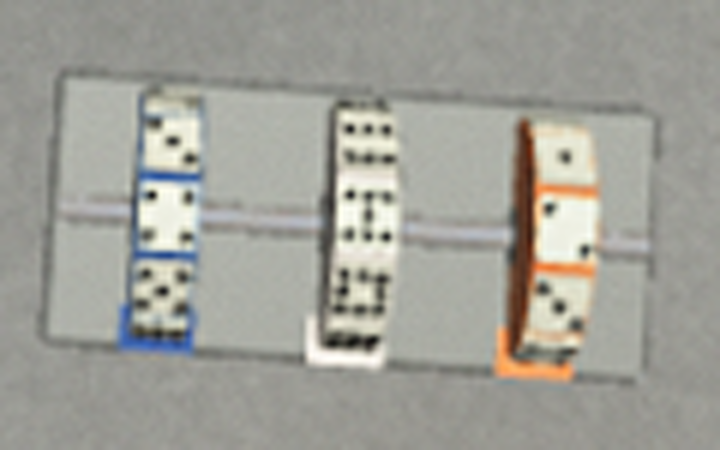

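View pics/f2_st.png

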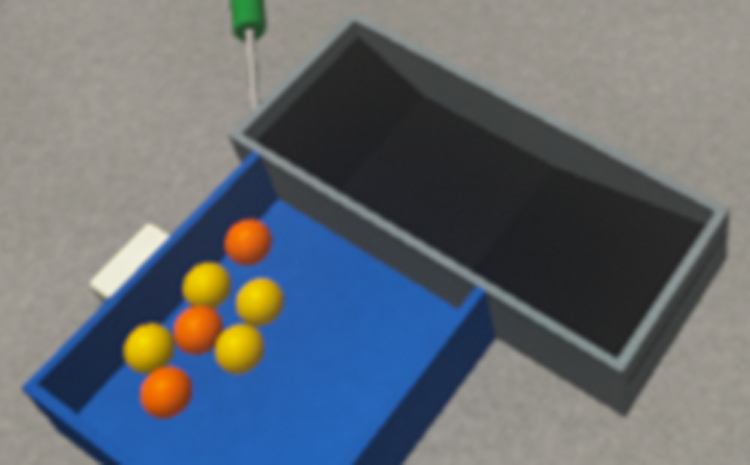

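The hopper holds 7 balls (the maximum), the tray is empty, and the wheels show 4/7/2. Now the scoop pose and its flatness.

```bash
python3 - <<'E'
from fit import *
from wang import ang_from
a=snap("top");b=snap("side")
uv=uc([[150,200],[375,245]],6,[260,115])
x,e=fit(a,S,uv,[660,-166,-.18]); print(x,e,np.hypot(x[0]-669,x[1]+169.4))
st=r.get_state();print(st['time'],st['contact_force'],np.abs(st['joint_vel']).max())
B=[[-60,17,135],[-60,-17,135],[-42,-17,135],[-42,17,135]]
for d,(c0,r0),k,n in((a,(260,115),6,'f3t'),(b,(185,140),6,'f3s')):
    crop(d,c0,c0+(85 if n=='f3t' else 115),r0,r0+(90 if n=='f3t' else 85),k,n)
    im=cv2.imread(f'pics/{n}.png')
    for q in (B,[[36,50,5],[36,-50,5],[-42,-50,3],[-42,50,3]]):
        p=((proj(d,tr(x,q))-[c0,r0]+.5)*k-.5).round().astype(int); cv2.polylines(im,[p],True,(0,0,255),1)
    cv2.imwrite(f'pics/{n}.png',im)
cx=np.load('poses.npy')[0]
for n,y,px,lo in(('h',76,(170,176),3),('h',76,(166,255),4),('u',-76,(568,187),1),('u',-76,(562,268),2),('t',0,(368,178),6),('t',0,(364,257),7)):
    print(n,ang_from(a,cx,y,uc(px,6,[255,200]),lo)/.62832)
E
```

```text
[ 6.55509528e+02 -1.67027251e+02 -1.75007623e-01] 0.5958754071666021 13.697546633382512
66.3 [ 0.55760334  0.65036916 -0.08652332] 0.005956858779578529
h 3.9551820728291314
h 3.9397759103641463
u 2.139801375095493
u 2.0925642984466517
t 7.095238095238097
t 7.07505729564553
```

View pics/f3s.png

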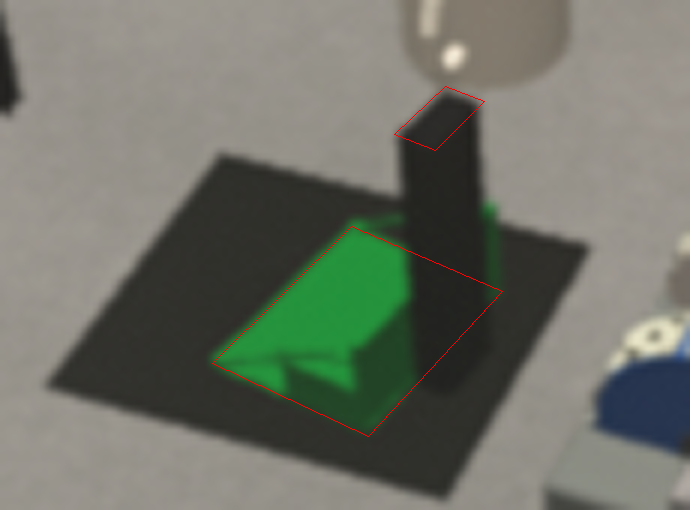

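View pics/f3t.png

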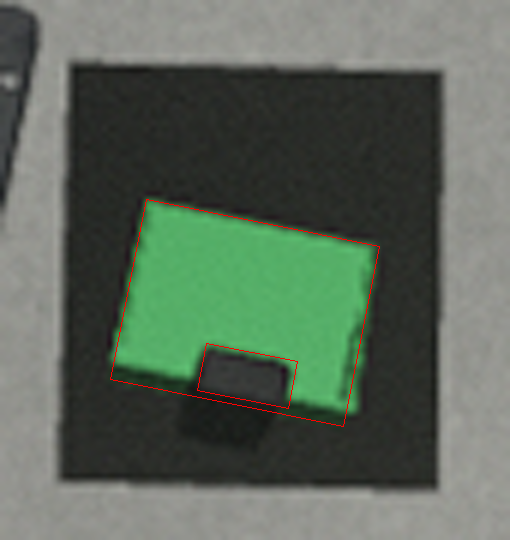

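The flat-scoop model matches both pictures to about a pixel. The scoop origin is about 14 mm from the mat's centre, the wheels read in tolerance, and the arm is clear and still. Handing in.

```bash
python3 -c "
from station import r
print(r.sign_off())"
```

```text
the job is handed in; nothing more can be done
None
```

I set the counter to 472 while the hopper was still empty. I then scooped all seven balls from the tray into the hopper, stood the scoop back on its mat, let go and backed the arm away. The job was handed in at about 66 s; no verdict is reported.

Last checks, from the top and side pictures:
- **Wheels:** they read about 3.95, 7.09 and 2.12 digits, within the quarter-digit tolerance.
- **Balls:** seven are visible on the hopper floor and the tray looks empty.
- **Scoop:** it is free of the gripper and about 14 mm from the mat's centre (limit 60 mm). A flat-scoop outline matches both pictures to about a pixel.
- **Bystanders:** the mug, spare wheel and screwdriver look unmoved; I judged this by eye and did not measure it.
- **Arm:** it stands clear and practically still; the force reading of about 1 N or less is noise level.

No check failed or disagreed.

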